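Fit the charged battery into the dust extractor's control box

TASK

Please put the small charged battery into the dust extractor's control box: turn both quarter-turn fasteners counter-clockwise to fully unlocked, swing the access panel up until it stands upright, then take the battery out of its charger and set it down gently, without dropping it, flat on the floor of the empty bay between the two low ribs, its long side along the bay. Leave the panel standing open and the fasteners unlocked, and do not disturb the other things on the bench.

Things in the scene. Friction and masses are not known exactly. Their poses are not given: they have to be found in the camera images.
- fastener_left_grip (a point): black wing handle of the quarter-turn fastener at the left (+y) end of the panel's near edge: an upright bar 42 mm long, 12 mm thick, 30 mm high on a round steel base 36 mm wide. Point: on its turning axis, 25 mm above the panel's top face and 11 mm below the top of the bar. x axis along the bar, z axis out of the panel (up while it is closed).
- fastener_left (a joint): angle of the left fastener, rad: 0 = locked (bar across the panel's near edge, along the box's x axis), 1.57 = stop, unlocked (bar parallel to the near edge); grows counter-clockwise from above; its cam holds the panel shut below about 1.2. Stiff (0.06 N m), stays where it is left. Starts within 0.2 of locked.
- fastener_right_grip (a point): black wing handle of the quarter-turn fastener at the right (-y) end of the panel's near edge: an upright bar 42 mm long, 12 mm thick, 30 mm high on a round steel base 36 mm wide. Point and axes as for the left one.
- fastener_right (a joint): angle of the right fastener, rad; same meaning and direction as the left one.
- panel_handle (a point): middle of the panel's handle: a round steel bar 12 mm thick, 60 mm long, parallel to the hinge, on two posts, 33 mm above the panel's top face, midway between the fasteners (90 mm to each). Axes of the panel: z out of its top face, y along the hinge, x towards the hinge. With the panel closed the bar is 139 mm above the bench.
- panel_hinge (a point): middle of the hinge line, at the box's far top edge, 103 mm above the bench; y axis along the hinge. The handle's bar is 174 mm from it along the panel and 36 mm off the panel's mid-plane (which passes through the hinge). Turns with the panel.
- panel (a joint): opening angle of the aluminium access panel (196 x 246 x 6 mm, 0.4 kg), rad: 0 = closed, level on the box; 1.57 = upright; stop at 1.75. The near (robot) edge swings up and away from the robot. The hinge is stiff (0.7 N m): the panel stays where it is left; about 6 N at the handle lifts it.
- bay (a point): centre of the bay's floor in the box, 35 mm above the bench. z up, y along the bay (parallel to the hinge), x across it, away from the robot. The bay is a channel 44 mm wide, 190 mm long along y, between black walls 43 mm high that then flare out up to 55 mm. Two low ribs (5 mm high, 4 mm thick) cross its floor, inner faces 34 mm either side of this point: the battery goes between them.
- control_box: grey steel control box, fixed to the bench: 200 mm (x) by 250 mm (y) by 100 mm high, origin under its centre, x away from the robot towards the hinge, y to the left. Its bay's walls are higher than the battery and leave 4 mm on each of its long sides, so fingers fit in the bay only at the battery's ends.
- battery_mid (a point): centre of the small black battery, a block 52 mm (its x) by 36 mm (its y) by 45 mm high (z up), 0.25 to 0.5 kg, the same either way round. It starts upright in the charger.
- charger: grey charger, fixed left or right of the box. Base 100 (x) x 85 (y) x 18 mm; origin under its centre. The battery stands on it, long side along x, between end walls 3 mm taller than it with 2.5 mm free at each end, so it can only be taken across its 36 mm width. The bench on its robot side, 90 to 140 mm from the origin, is clear: the battery can be stood there to take it another way.
- caddy: grey open parts caddy with screws, 120 x 100 x 50 mm, fixed on the other side of the box; origin under its centre. Not needed.
- screwdriver: screwdriver with black grip, 160 mm, lying at the right. Leave alone.
- wrench: steel wrench, 180 mm, lying at the left. Leave alone.
- big_pack: large black battery of another tool, 105 x 75 x 77 mm, with a step on top, behind the box. Not the one wanted; leave alone.
- jar: glass jar with steel cap, 68 mm across, 85 mm high, behind the box. Leave alone.
- tape: roll of paper tape lying flat, 92 mm across, 25 mm high, behind the box. Leave alone.
- offcut: flat wood offcut, 140 x 60 x 20 mm, far right. Leave alone.
- mug: white mug, 80 mm across, 90 mm high, far left. Leave alone.
- battery: the same battery; origin at the centre of its underside, axes as for battery_mid.
Mind the look-alikes: they are no part of the job. Leave any red look-alike of the battery alone.

How it is judged:
On the way, in this order (a step that is already met when the one before it is completed fails the run):
1. both fasteners turned to unlocked while the panel is still closed (value of joint each of fastener_left, fastener_right above 1.25 rad and value of joint panel below 0.15 rad), for 0.1 s.
2. the panel swung open, upright (1.35 rad or more) (value of joint panel above 1.35 rad), for 0.2 s.
3. the battery set flat in the bay between the ribs (x of battery_mid in the frame of bay between -0.006 and 0.006 m and y of battery_mid in the frame of bay between -0.012 and 0.012 m and z of battery_mid in the frame of bay between 0.0195 and 0.0255 m and angle between battery_mid's own z axis and vertical below 0.06 rad and angle between the x axis of battery_mid and the y axis of bay, either way round below 0.2 rad), for 0.2 s.
At the end, for the whole second after the job is handed in: Fasteners at 1.25 rad or more, panel at 1.35 rad or more and still; battery at rest flat on the bay floor (centre 22.5 mm up within 3 mm, tilt under 0.06 rad), its centre within 6 mm across and 12 mm along the bay, long side along the bay within 0.2 rad (all of step 3 and value of joint each of fastener_left, fastener_right above 1.25 rad and value of joint panel above 1.35 rad and linear speed of battery below 0.02 m/s and velocity of joint panel between -0.05 and 0.05 rad/s); the robot touches nothing.
It fails at once if one of the other loose things on the bench moved more than 30 mm (distance of any of screwdriver, wrench, big_pack, jar, tape, offcut, mug from where it was at the start of the episode above 0.03 m).
It fails at once if the battery dropped into the bay (faster than 0.4 m/s there) (horizontal distance between battery_mid and bay below 0.04 m and z of battery_mid in the frame of bay below 0.05 m and linear speed of battery above 0.4 m/s).
It also fails if it takes over 72 s, if anything falls off the work surface, if the arm or the gripper's body presses on something with over 40 N, if the wrist force passes 120 N, or if a joint passes its speed limit or range.

ROBOT

A 7-joint arm with a two-finger parallel gripper is mounted at the origin on the work surface. World frame = base frame: x ahead of the robot, y to its left, z up, the work surface at z = 0. Lengths are in m, angles in rad, forces in N, time in s.
With the tool pointing down it reaches from about 0.4 to 0.85 m from the base axis. Payload 4.5 kg.
Tool frame: the origin (TCP) lies between the finger pads; the fingertips stand 25 mm ahead of it and the grasp point (between the pads) lies 6 mm ahead of it (r.tips_ahead is the distance from the TCP to the fingertips, in m); z points along the fingers, y is the direction in which the jaws open and shut (so a half turn about z gives the same grasp; the last joint's range is limited). The gripper opens to 88 mm and grips with 3 to 60 N. Pads are 18 mm wide; open, the fingers measure 123 mm over their backs; the gripper's body (75 mm by 187 mm) begins 45 mm behind the grasp point.
Start: joints at [-1.193, 0.689, -0.195, 1.565, 0.157, 0.902, -0.215], TCP at [0.211, 0.588, 0.264] pointing down, gripper open.
Joint ranges: [-3.01, 3.01], [-0.46, 2.08], [-1.47, 1.51], [0.13, 2.56], [-1, 4.14], [0.04, 2.09], [-2.66, 2.66]. Speed limits (rad/s): [2.57, 2.57, 3.14, 3.14, 3.14, 3.14, 3.14].

INTERFACE

Orientations are given as a unit quaternion [x, y, z, w].
In Python, from plant import r, imaging gives the robot as it stands.
- The arm moves only by the tool send_rows, never from a script. Its argument "moves" is one flat list of numbers, 6 for each row, row after row: the shift along the tool's x, y, z in m, then the turn, a rotation vector about the tool's x, y, z in degrees. A call has exactly 5 rows; each row is the pose to reach, as a shift and turn from the pose measured when the call began, along the tool's axes at that moment; what a row does not reach only later rows make up. A row lasts 1/12 s, in which the tool goes at most 41.7 mm and 7.16 degrees, less where a joint would pass 70% of its speed; a pose out of reach is approached as far as the arm can. A call with a gripper value outside its range is refused whole. "claw" is the closure, from -1 (fully open) to 1 (shut), so that 0 is half open, set as the call begins (left out, the last holds). The fingers move at their own pace and stop on an object; "grip_force" is the grip in N (left out, the last holds). Time passes only in rows, so rows that repeat a pose let the fingers close, or fill a call up. It gives the time, the measured TCP pose, the force and the opening at its end, in the units of the state.
- r.get_state(): the state, without advancing time (a new reading comes with each control period).
- imaging.snapshot(name): name is "scene" or "top" or "wrist"; returns a dict with "image" (420x560x3 uint8, red, green, blue), "depth" (420x560 float32, m along the optical axis (not along the pixel's ray), 0 where there is no reading), "mtx" (3x3 intrinsics, pixels), "rvec" (rotation vector, rad) and "tvec" (3), from world to camera coordinates, as OpenCV has them. Camera axes: x right, y down, z forward; pixel columns grow to the right and rows downward; lengths in m; the calibration is good to about 2 mm. A picture is of the moment at which its call begins.
- r.finish_job(): hands the job in, once; it reports no verdict.
Trained networks look in a picture, given as the dict that the camera call returned (one of the last four; its "shot" number tells which), for a name from the list of things; names that differ only in an ending like _2 or _b are one class to them, and where a whole thing is asked for, a point or a joint stands for the part that bears it (a point fixed in the world has none). Each returns a list of dicts, best first, with "score" (0 to 1); they miss things now and then, are a little off and sometimes report something else, mostly with a low value. They report only what shows in the picture. A call takes as long as a camera call. They do not tell look-alikes from the thing itself.
- imaging.look_for(query, picture): "box" ([centre column, centre row, width, height] as shares, 0 to 1, of the picture: columns of its width, rows of its height, round what is visible of it).
- imaging.silhouettes(query, picture): "pixels" (420x560 bool, what is visible of it) and "box" ([centre column, centre row, width, height] as shares, 0 to 1, of the picture: columns of its width, rows of its height, round what is visible of it).
- imaging.pinpoint(query, picture): "point" ([column, row] as shares, 0 to 1, of the picture: columns of its width, rows of its height: a listed point, or the origin of a listed thing).
The state is a dict: "clock": time; "q": joint angles; "qd": joint speeds; "joint_torque": joint torques, N m; "tool_pos": TCP position; "eef_rot": TCP orientation; "contact_force": force on the tool from outside, world axes, zero at the start; "moment": the same for the moment, N m; "opening": opening from 0.0 (shut) to 1.0 (fully open).
Only numpy, scipy, OpenCV 4.12 (cv2) and the standard library are available. Lean on these libraries where they do the work, as an engineer would, in place of code of your own. Each camera call takes 0.05 s, during which the arm holds its last target.

## Working session

There is one attempt and no reset: what is moved stays moved. The work goes in short steps, Python scripts to look and compute and a tool call to move; the robot and the scene stay as the last step left them, time stands still between calls to the robot, and variables do not carry over. Pictures are saved under pics/ and viewed, and the job is handed in when it is done.

Besides the shell and the picture viewer there is one more tool, called after ">>>" as name(argument=value, ...) on one line, values as JSON. send_rows: Moves the arm, as the interface text tells. Its arguments: {"type":"object","properties":{"moves":{"type":"array"},"claw":{"type":"number"},"grip_force":{"type":"number"}},"required":["moves"]}

```bash
ls; mkdir -p pics; cat > h.py <<'E'
import numpy as np, cv2
from scipy.spatial.transform import Rotation as R
from plant import r, imaging
def save(p,name): cv2.imwrite('pics/'+name+'.png',p['image'][:,:,::-1])
def w2c(p): 
    M=cv2.Rodrigues(np.array(p['rvec'],float))[0]; return M,np.array(p['tvec'],float).ravel()
def proj(p,X):
    u,_=cv2.projectPoints(np.array(X,float).reshape(-1,3),np.array(p['rvec'],float),np.array(p['tvec'],float),p['mtx'],None); return u.reshape(-1,2)
def unproj(p,u,v,d=None):
    M,t=w2c(p)
    if d is None: d=p['depth'][int(round(v)),int(round(u))]
    K=p['mtx']; c=np.array([(u-K[0,2])/K[0,0],(v-K[1,2])/K[1,1],1])*d
    return M.T@(c-t)
def onz(p,u,v,z):
    M,t=w2c(p);K=p['mtx']; c=np.array([(u-K[0,2])/K[0,0],(v-K[1,2])/K[1,1],1])
    o=-M.T@t; dr=M.T@c; return o+dr*(z-o[2])/dr[2]
def cloud(p):
    M,t=w2c(p);K=p['mtx'];d=p['depth'];v,u=np.mgrid[:420,:560]
    c=np.stack([(u-K[0,2])/K[0,0]*d,(v-K[1,2])/K[1,1]*d,d],-1)
    return (c-t)@M
def st():
    s=r.get_state(); print('t',round(s['clock'],2),'pos',np.round(s['tool_pos'],4),'q',np.round(s['eef_rot'],4),'F',np.round(s['contact_force'],1),'op',round(s['opening'],3)); print('R\n',np.round(R.from_quat(s['eef_rot']).as_matrix(),4),'j',np.round(s['q'],3)); return s
def toolrow(target_pos,target_R,s=None):
    s=s or r.get_state(); R0=R.from_quat(s['eef_rot']); 
    d=R0.inv().apply(np.array(target_pos)-s['tool_pos']); rv=(R0.inv()*target_R).as_rotvec(degrees=True)
    print('shift mm',np.round(d*1000,1),'turn deg',np.round(rv,2))
E
python3 - <<'E'
from h import *
st()
for n in ['scene','top']:
    p=imaging.snapshot(n); save(p,n+'0')
    if n=='top': np.save('top0.npy',p,allow_pickle=True)
    for q in ['fastener_left_grip','fastener_right_grip','panel_handle','panel_hinge','battery_mid','charger','control_box','caddy','bay']:
        try:
            o=imaging.pinpoint(q,p)
            for k in o[:3]:
                u,v=k['point'][0]*560,k['point'][1]*420
                print(n,q,round(k['score'],2),round(u,1),round(v,1),np.round(unproj(p,min(u,559),min(v,419)),3))
        except Exception as e: print(q,e)
E
```

```text
pics
t 0.0 pos [0.2105 0.5878 0.2629] q [ 1.710e-01  9.853e-01 -9.000e-04 -1.000e-04] F [-0.1 -0.3  0.4] op 1.0
R
 [[-9.415e-01  3.370e-01 -5.000e-04]
 [ 3.370e-01  9.415e-01 -1.800e-03]
 [-1.000e-04 -1.800e-03 -1.000e+00]] j [-1.193  0.69  -0.195  1.566  0.157  0.902 -0.215]
scene fastener_left_grip 0.74 271.5 201.9 [0.472 0.052 0.141]
scene fastener_right_grip 0.73 236.0 232.6 [ 0.48  -0.127  0.135]
scene panel_handle 0.71 237.0 232.4 [ 0.485 -0.13   0.139]
scene panel_handle 0.69 259.7 214.0 [ 0.479 -0.017  0.137]
scene panel_hinge 0.76 308.1 245.3 [ 0.643 -0.032  0.104]
scene panel_hinge 0.26 217.8 320.7 [ 0.585 -0.338  0.05 ]
scene battery_mid 0.9 141.7 335.4 [ 0.463 -0.454  0.033]
scene battery_mid 0.9 189.2 271.3 [ 0.404 -0.233  0.044]
scene battery_mid 0.83 141.4 276.5 [ 0.314 -0.313  0.04 ]
scene charger 0.85 217.3 331.0 [ 0.583 -0.339  0.017]
scene caddy 0.67 339.3 218.0 [0.603 0.243 0.037]
top fastener_left_grip 0.7 253.0 233.5 [0.469 0.049 0.128]
top fastener_right_grip 0.51 310.7 230.3 [ 0.482 -0.124  0.141]
top panel_handle 0.74 278.3 233.1 [ 0.47  -0.027  0.143]
top panel_hinge 0.67 282.6 179.4 [ 0.643 -0.036  0.104]
top battery_mid 0.74 406.7 245.7 [ 0.453 -0.435  0.049]
top battery_mid 0.62 376.6 172.5 [ 0.688 -0.341  0.047]
top battery_mid 0.52 339.4 268.9 [ 0.374 -0.224  0.043]
top charger 0.84 369.0 205.7 [ 0.575 -0.313  0.065]
top control_box 0.69 280.8 216.8 [ 0.525 -0.034  0.107]
top caddy 0.7 319.6 154.4 [ 0.735 -0.153  0.077]
top caddy 0.67 183.7 201.8 [0.579 0.286 0.013]
```

View pics/scene0.png

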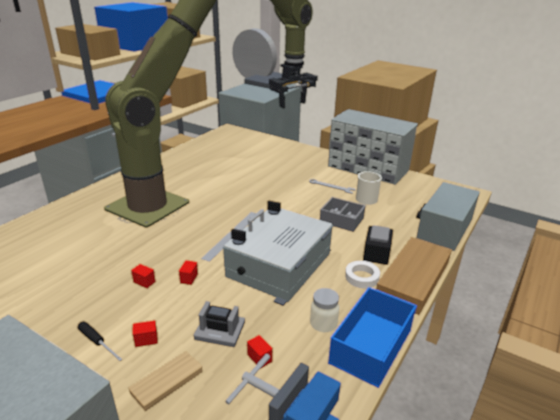

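View pics/top0.png

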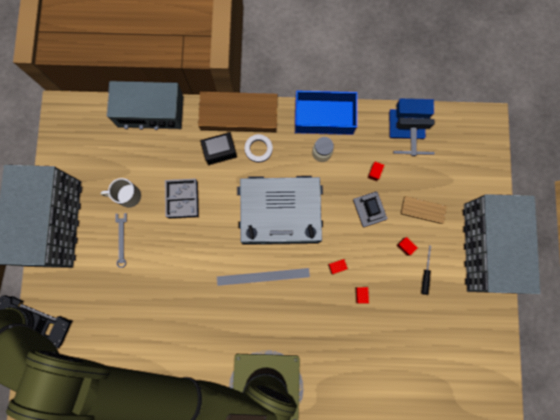

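```bash
python3 - <<'E'
import cv2
a=cv2.imread('pics/scene0.png')[180:390,90:360]; cv2.imwrite('pics/c1.png',cv2.resize(a,None,fx=2.8,fy=2.8,interpolation=cv2.INTER_CUBIC)[:600,:800])
a=cv2.imread('pics/top0.png')[130:290,220:430]; cv2.imwrite('pics/c2.png',cv2.resize(a,None,fx=3.7,fy=3.7,interpolation=cv2.INTER_CUBIC)[:600,:800])
E
```

```text
(no output)
```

View pics/c1.png

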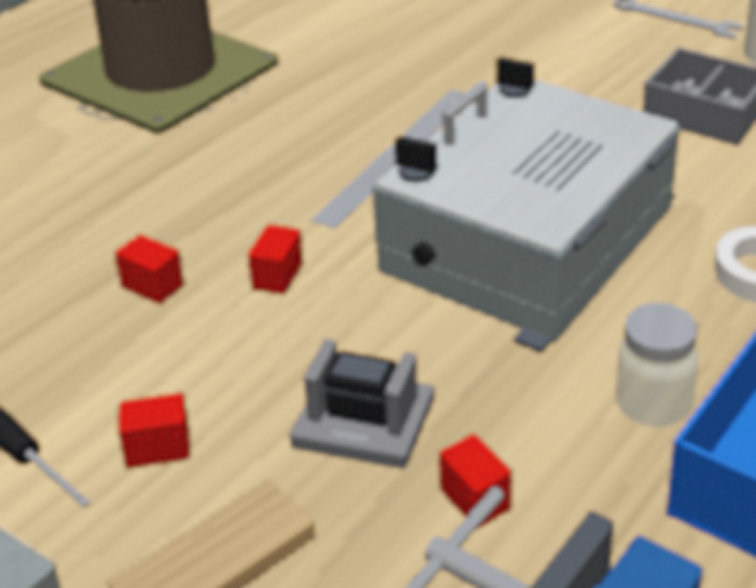

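View pics/c2.png

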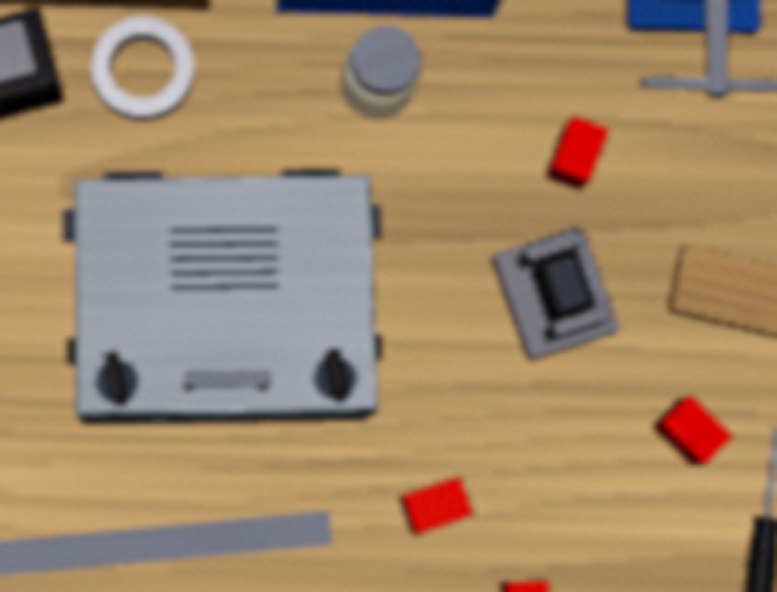

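Candidates: the black block in the charger at scene (218,320) / top (371,208), the red blocks at scene (143,276), (189,271), (145,333) and (260,350), and the big pack at scene (378,244). I choose the black one in the charger, and the crop confirms it stands between grey end walls. Next I measure poses.

```bash
python3 - <<'E'
from h import *
p=np.load('top0.npy',allow_pickle=True).item()
C=cloud(p)
print('cam res mm/px', p['mtx'][0,0], w2c(p))
def rect(m,name):
    P=C[m][:,:2].astype(np.float32); rc=cv2.minAreaRect(P*1000); print(name,m.sum(),rc, 'zmed',np.median(C[m][:,2]))
X,Y,Z=C[...,0],C[...,1],C[...,2]
box=(X>.4)&(X<.7)&(Y>-.2)&(Y<.13)
rect(box&(Z>.095)&(Z<.115),'panel'); rect(box&(Z>.118),'handles')
l=box&(Z>.12)&(Y>.02); rect(l,'L'); rect(box&(Z>.12)&(Y<-.09),'R'); rect(box&(Z>.12)&(abs(Y+.035)<.045),'H')
ch=(X>.5)&(X<.66)&(Y<-.26)&(Y>-.41)
rect(ch&(Z>.012)&(Z<.026),'chbase'); rect(ch&(Z>.04),'chtop')
for q in ['charger','battery']:
    p2=p
    for cam in ['top','scene']:
        p2=imaging.snapshot(cam)
        C2=cloud(p2)
        for o in imaging.silhouettes(q,p2)[:5]:
            m=o['pixels']; Q=C2[m]; print(cam,q,round(o['score'],2),m.sum(),np.round(np.median(Q,0),3),'col',np.round(np.median(p2['image'][m],0)))
E
```

```text
cam res mm/px 475.0741965345491 (array([[ 0.02869418, -0.99958732,  0.00135102],
       [-0.98772738, -0.02856127, -0.15355414],
       [ 0.15352936,  0.00307167, -0.98813931]]), array([-0.02753972,  0.54719024,  1.48441147]))
panel 4924 ((553.829345703125, -30.7620849609375), (207.1855010986328, 249.0665740966797), 2.378170967102051) zmed 0.10614876542290298
handles 227 ((477.1592712402344, -32.27519226074219), (40.376041412353516, 206.11158752441406), 2.308856248855591) zmed 0.14209405472688047
L 59 ((474.6446838378906, 51.646392822265625), (40.95562744140625, 21.563684463500977), 16.21449089050293) zmed 0.1413360127165718
R 64 ((481.9498291015625, -126.6150894165039), (41.149784088134766, 19.204383850097656), 13.043545722961426) zmed 0.14127871198735586
H 97 ((474.7832946777344, -33.41206741333008), (12.386908531188965, 68.96763610839844), 3.358279228210449) zmed 0.14345602153640125
chbase 382 ((570.392578125, -335.9700927734375), (113.69994354248047, 106.24529266357422), 19.48394775390625) zmed 0.018512757781624145
chtop 358 ((573.6304931640625, -323.4134826660156), (81.834732055
[... 285 characters left out ...]
.53 188 [0.476 0.052 0.127] col [53. 49. 50.]
scene charger 0.36 665 [0.771 0.036 0.023] col [187. 182. 176.]
top battery 0.76 236 [ 0.572 -0.321  0.062] col [43. 44. 52.]
top battery 0.72 255 [ 0.452 -0.437  0.044] col [208.   3.   0.]
top battery 0.56 227 [ 0.694 -0.338  0.044] col [206.   2.   0.]
top battery 0.54 228 [ 0.295 -0.291  0.045] col [212.   9.   4.]
top battery 0.46 244 [ 0.382 -0.216  0.044] col [212.  18.  10.]
scene battery 0.88 414 [ 0.392 -0.23   0.037] col [163.  29.  23.]
scene battery 0.68 465 [ 0.703 -0.35   0.044] col [203.  31.  23.]
scene battery 0.68 468 [ 0.308 -0.305  0.034] col [148.  28.  22.]
scene battery 0.27 4171 [ 0.549 -0.043  0.107] col [194. 198. 201.]
```

```bash
cat >> h.py <<'E'
def down(yaw_deg):
    # tool pointing down, tool y axis at world yaw (deg from world +y), x = so that right-handed
    a=np.radians(yaw_deg); y=np.array([-np.sin(a),np.cos(a),0]); z=np.array([0,0,-1.]); x=np.cross(y,z)
    return R.from_matrix(np.stack([x,y,z],1))
E
python3 - <<'E'
from h import *
toolrow([.46,.05,.30],down(2.4))
E
```

```text
shift mm [-416.2 -422.9  -36.3] turn deg [ 1.000e-02  0.000e+00 -2.209e+01]
```

>>> send_rows(moves=[-0.14,-0.141,-0.036,0,0,-7,-0.14,-0.141,-0.036,0,0,-7,-0.14,-0.141,-0.036,0,0,-7,-0.14,-0.141,-0.036,0,0,-7,-0.14,-0.141,-0.036,0,0,-7], claw=-1)

```text
clock: 1.82
tool_pos: [0.2961, 0.4057, 0.3002]
eef_rot: [0.111, 0.994, -0.0, 0.0]
contact_force: [0.7, -0.6, -0.5]
opening: 0.998
```

```bash
python3 - <<'E'
from h import *
st();toolrow([.46,.05,.30],down(2.4))
E
```

```text
t 1.82 pos [0.2961 0.4057 0.3002] q [ 1.112e-01  9.938e-01 -4.000e-04  4.000e-04] F [ 0.7 -0.6 -0.5] op 0.998
R
 [[-9.753e-01  2.211e-01  8.000e-04]
 [ 2.211e-01  9.753e-01 -9.000e-04]
 [-1.000e-03 -7.000e-04 -1.000e+00]] j [-0.859  0.486 -0.266  1.88   0.173  0.799  0.131]
shift mm [-238.5 -310.7    0.6] turn deg [ -0.05   0.05 -15.17]
```

>>> send_rows(moves=[-0.24,-0.311,0,0,0,-15,-0.24,-0.311,0,0,0,-15,-0.24,-0.311,0,0,0,-15,-0.24,-0.311,0,0,0,-15,-0.24,-0.311,0,0,0,-15])

```text
clock: 2.23
tool_pos: [0.3831, 0.2177, 0.3005]
eef_rot: [-0.02, 1.0, -0.0, 0.001]
contact_force: [1.0, 0.1, 0.3]
opening: 0.999
```

```bash
python3 - <<'E'
from h import *
st();toolrow([.46,.05,.30],down(2.4))
E
```

```text
t 2.23 pos [0.3831 0.2177 0.3005] q [-1.960e-02  9.998e-01 -3.000e-04  7.000e-04] F [1.  0.1 0.3] op 0.999
R
 [[-9.992e-01 -3.920e-02  1.500e-03]
 [-3.920e-02  9.992e-01 -5.000e-04]
 [-1.500e-03 -6.000e-04 -1.000e+00]] j [-0.375  0.411 -0.355  2.04   0.213  0.724  0.747]
shift mm [ -70.2 -170.5    0.7] turn deg [-0.03  0.08 -0.15]
```

>>> send_rows(moves=[-0.03,-0.08,0,0,0,7.1,-0.05,-0.12,0,0,0,14.2,-0.07,-0.17,0,0,0,21.3,-0.07,-0.17,0,0,0,28.4,-0.07,-0.17,0,0,0,35.5])

```text
clock: 2.65
tool_pos: [0.4615, 0.0447, 0.3009]
eef_rot: [0.293, 0.956, -0.001, 0.002]
contact_force: [0.2, -0.1, -0.7]
opening: 0.997
```

>>> send_rows(moves=[0,0,0,0,0,7.1,0,0,0,0,0,14.2,0,0,0,0,0,21.3,0,0,0,0,0,28.4,0,0,0,0,0,35.5])

```text
clock: 3.07
tool_pos: [0.4616, 0.0447, 0.3011]
eef_rot: [0.569, 0.822, -0.0, 0.002]
contact_force: [-0.2, 0.2, 0.1]
opening: 1.001
```

>>> send_rows(moves=[0,0,0,0,0,7.1,0,0,0,0,0,14.2,0,0,0,0,0,21.3,0,0,0,0,0,28.4,0,0,0,0,0,35.5])

```text
clock: 3.48
tool_pos: [0.4617, 0.0448, 0.3013]
eef_rot: [0.795, 0.607, 0.001, 0.002]
contact_force: [-0.3, 0.0, -0.1]
opening: 0.998
```

>>> send_rows(moves=[0,0,0,0,0,7.1,0,0,0,0,0,14.2,0,0,0,0,0,21.3,0,0,0,0,0,28.4,0,0,0,0,0,35.5])

```text
clock: 3.9
tool_pos: [0.4618, 0.045, 0.3015]
eef_rot: [0.943, 0.334, 0.002, 0.002]
contact_force: [0.1, -0.0, 0.1]
opening: 0.998
```

```bash
python3 - <<'E'
from h import *
st();toolrow([.46,.05,.30],down(182.4))
p=imaging.snapshot('wrist'); save(p,'w1'); print(w2c(p))
E
```

```text
t 3.9 pos [0.4618 0.045  0.3015] q [0.9427 0.3337 0.0017 0.0019] F [ 0.1 -0.   0.1] op 0.998
R
 [[ 0.7773  0.6291  0.0045]
 [ 0.6291 -0.7773 -0.0024]
 [ 0.002   0.0047 -1.    ]] j [-0.464  0.45   0.398  2.005 -0.252  0.729 -0.804]
shift mm [ 1.7 -5.   1.4] turn deg [ 0.22 -0.2  36.58]
(array([[ 0.63001407, -0.77657209,  0.00424951],
       [-0.74881752, -0.60602911,  0.26833009],
       [-0.20580233, -0.17223384, -0.96331765]]), array([-0.25674447,  0.32631476,  0.52848689]))
```

View pics/w1.png

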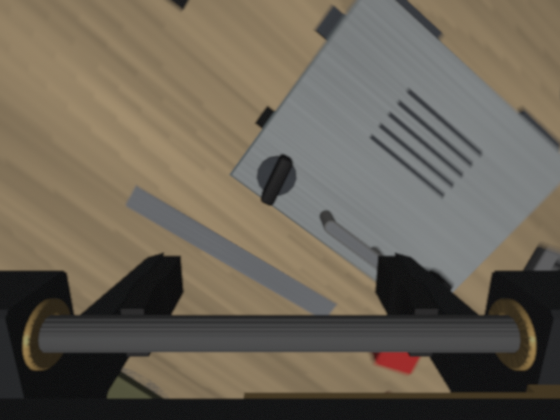

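```bash
cat >> h.py <<'E'
def bar(p,c,zmin=.13,zmax=.16,rad=.04):
    C=cloud(p); m=(abs(C[...,2]-(zmin+zmax)/2)<(zmax-zmin)/2)&(np.hypot(C[...,0]-c[0],C[...,1]-c[1])<rad)&(p['depth']>0)
    Q=C[m]; rc=cv2.minAreaRect((Q[:,:2]*1000).astype(np.float32)); 
    b=cv2.boxPoints(rc); e=[b[1]-b[0],b[2]-b[1]]; L=max(e,key=np.linalg.norm); 
    a=np.degrees(np.arctan2(L[1],L[0])); a=(a+90)%180-90
    print('bar n',m.sum(),'ctr',np.round(rc[0],1),'size',np.round(rc[1],1),'yaw from x',round(a,1),'z',np.round(np.percentile(Q[:,2],[5,50,95]),4))
E
python3 - <<'E'
from h import *
p=imaging.snapshot('wrist'); bar(p,(.474,.052),.135); bar(p,(.477,-.034),.12)
C=cloud(p); Z=C[...,2]; X,Y=C[...,0],C[...,1]
E
```

```text
bar n 746 ctr [473.8  58.2] size [42.1 12. ] yaw from x 13.9 z [0.1393 0.1416 0.1429]
bar n 989 ctr [474.8 -29. ] size [12.  67.1] yaw from x -87.5 z [0.1271 0.1436 0.1456]
```

>>> send_rows(moves=[0,-0.005,0,0,0,7.1,0,-0.005,0,0,0,14.2,0,-0.005,0,0,0,21.3,0,-0.005,0,0,0,28.4,0,-0.005,0,0,0,35.5])

```text
clock: 4.42
tool_pos: [0.4586, 0.049, 0.3014]
eef_rot: [0.999, 0.032, 0.002, 0.001]
contact_force: [-0.1, -0.2, -0.3]
opening: 1.001
```

```bash
python3 - <<'E'
from h import *
st()
p=imaging.snapshot('wrist'); save(p,'w2'); bar(p,(.474,.052),.135); bar(p,(.477,-.034),.125);bar(p,(.482,-.127),.135)
E
```

```text
t 4.42 pos [0.4586 0.049  0.3014] q [0.9995 0.0324 0.0021 0.0014] F [-0.1 -0.2 -0.3] op 1.001
R
 [[ 0.9979  0.0648  0.0044]
 [ 0.0648 -0.9979 -0.0026]
 [ 0.0042  0.0029 -1.    ]] j [-0.594  0.479  0.591  2.017 -0.382  0.75  -1.278]
bar n 733 ctr [474.   58.2] size [42.1 12.1] yaw from x 13.9 z [0.1393 0.1416 0.143 ]
bar n 1302 ctr [475.1 -31.4] size [12.1 71.4] yaw from x -87.4 z [0.137  0.1438 0.1457]
bar n 874 ctr [ 482.3 -120.9] size [41.5 12.4] yaw from x 11.9 z [0.1364 0.1413 0.1428]
```

View pics/w2.png

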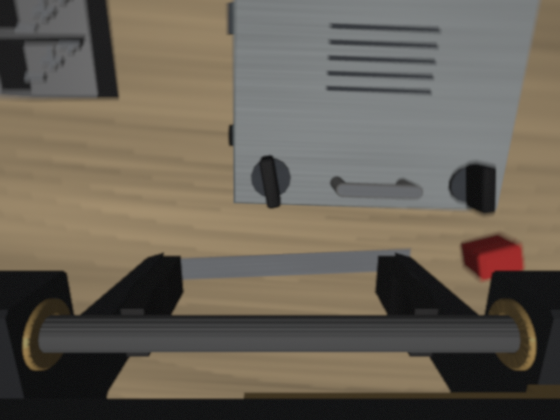

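```bash
python3 - <<'E'
from h import *
toolrow([.474,.058,.2],down(193.9)); toolrow([.474,.058,.14],down(193.9))
E
```

```text
shift mm [ 15.5  -8.3 101.3] turn deg [  0.2   -0.21 -10.5 ]
shift mm [ 15.3  -8.5 161.3] turn deg [  0.2   -0.21 -10.5 ]
```

>>> send_rows(moves=[0.0155,-0.008,0.03,0.2,-0.2,-7,0.0155,-0.008,0.07,0.2,-0.2,-10.5,0.0155,-0.0083,0.1,0.2,-0.2,-10.5,0.0155,-0.0083,0.1013,0.2,-0.2,-10.5,0.0155,-0.0083,0.1013,0.2,-0.2,-10.5])

```text
clock: 4.88
tool_pos: [0.4733, 0.0578, 0.1994]
eef_rot: [0.992, 0.122, -0.002, -0.0]
contact_force: [-0.1, -0.4, 0.3]
opening: 1.0
```

```bash
python3 - <<'E'
from h import *
st()
p=imaging.snapshot('wrist'); save(p,'w3'); bar(p,(.474,.055),.135); 
toolrow([.474,.058,.14],down(193.9))
E
```

```text
t 4.88 pos [0.4733 0.0578 0.1994] q [ 9.925e-01  1.223e-01 -1.500e-03 -2.000e-04] F [-0.1 -0.4  0.3] op 1.0
R
 [[ 9.701e-01  2.428e-01 -3.100e-03]
 [ 2.428e-01 -9.701e-01 -1.000e-04]
 [-3.000e-03 -7.000e-04 -1.000e+00]] j [-0.454  0.645  0.382  2.084 -0.486  0.502 -1.035]
bar n 1573 ctr [474.4  58.1] size [41.6 12. ] yaw from x 13.7 z [0.1391 0.1417 0.1429]
shift mm [-0.3 -0.4 60.6] turn deg [-0.   -0.01  0.1 ]
```

View pics/w3.png

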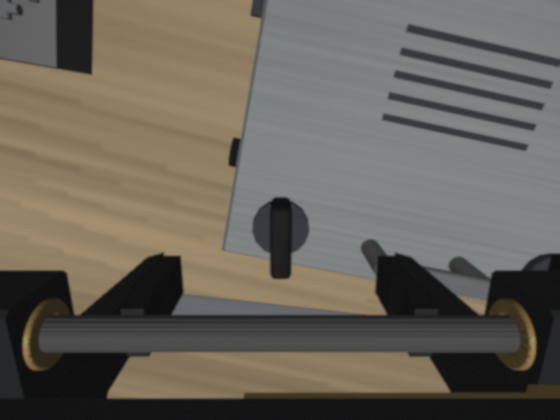

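>>> send_rows(moves=[0,0,0,0,0,0,0,0,0,0,0,0,0,0,0.02,0,0,0,0,0,0.04,0,0,0,0,0,0.06,0,0,0], claw=0.1, grip_force=30)

```text
clock: 5.35
tool_pos: [0.4758, 0.0581, 0.1417]
eef_rot: [0.992, 0.122, 0.002, -0.0]
contact_force: [0.3, 1.1, 0.2]
opening: 0.648
```

>>> send_rows(moves=[0,0,0,0,0,0,0,0,0,0,0,0,0,0,0,0,0,0,0,0,0,0,0,0,0,0,0,0,0,0], claw=1)

```text
clock: 5.77
tool_pos: [0.4765, 0.0582, 0.1429]
eef_rot: [0.992, 0.123, 0.004, -0.0]
contact_force: [-0.4, 0.5, -0.2]
opening: 0.267
```

```bash
python3 - <<'E'
from h import *
st()
p=imaging.snapshot('wrist'); save(p,'w4')
toolrow([.474,.058,.14],down(193.9))
E
```

```text
t 5.77 pos [0.4765 0.0582 0.1429] q [ 0.9924  0.1226  0.0036 -0.    ] F [-0.4  0.5 -0.2] op 0.267
R
 [[ 9.699e-01  2.434e-01  7.100e-03]
 [ 2.434e-01 -9.699e-01  9.000e-04]
 [ 7.100e-03  8.000e-04 -1.000e+00]] j [-0.381  0.739  0.268  2.122 -0.56   0.341 -0.973]
shift mm [-2.3 -0.3  2.7] turn deg [ 0.04 -0.38  0.19]
```

View pics/w4.png

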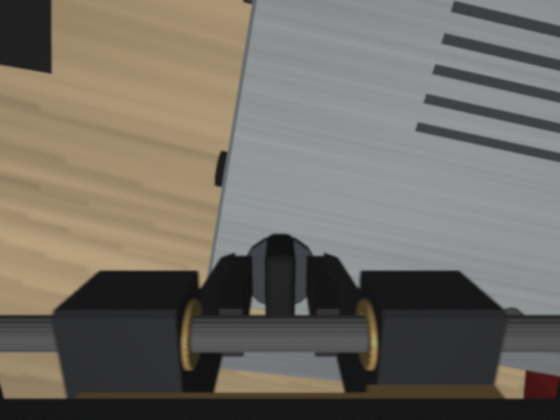

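>>> send_rows(moves=[-0.0023,0,0.0025,0,-0.4,0,-0.0023,0,0.0025,0,-0.4,0,-0.0023,0,0.0025,0,-0.4,0,-0.0023,0,0.0025,0,-0.4,0,-0.0023,0,0.0025,0,-0.4,0])

```text
clock: 6.23
tool_pos: [0.4746, 0.0574, 0.1407]
eef_rot: [0.992, 0.122, 0.0, 0.001]
contact_force: [-0.2, -0.8, 5.2]
opening: 0.134
```

```bash
python3 - <<'E'
from h import *
st()
toolrow([.474,.058,.14],down(193.9))
E
```

```text
t 6.23 pos [0.4746 0.0574 0.1407] q [9.925e-01 1.224e-01 5.000e-04 5.000e-04] F [-0.2 -0.8  5.2] op 0.134
R
 [[ 9.70e-01  2.43e-01  1.10e-03]
 [ 2.43e-01 -9.70e-01 -9.00e-04]
 [ 8.00e-04  1.10e-03 -1.00e+00]] j [-0.38   0.743  0.267  2.123 -0.56   0.341 -0.973]
shift mm [-0.4 -0.7  0.7] turn deg [ 0.06 -0.05  0.16]
```

>>> send_rows(moves=[0,0,0,0,0,-6,0,0,0,0,0,-12,0,0,0,0,0,-18,0,0,0,0,0,-24,0,0,0,0,0,-30])

```text
clock: 6.65
tool_pos: [0.4745, 0.0575, 0.1407]
eef_rot: [0.926, 0.377, 0.0, 0.001]
contact_force: [-0.4, -0.3, 1.4]
opening: 0.13
```

```bash
python3 - <<'E'
from h import *
st()
toolrow([.474,.058,.14],down(193.9+30))
toolrow([.474,.058,.14],down(180+91))
E
```

```text
t 6.65 pos [0.4745 0.0575 0.1407] q [9.260e-01 3.774e-01 3.000e-04 5.000e-04] F [-0.4 -0.3  1.4] op 0.13
R
 [[ 7.151e-01  6.991e-01  9.000e-04]
 [ 6.991e-01 -7.151e-01 -8.000e-04]
 [ 1.000e-04  1.200e-03 -1.000e+00]] j [-0.313  0.73   0.155  2.12  -0.336  0.314 -0.673]
shift mm [-0.  -0.7  0.7] turn deg [ 0.07 -0.01  0.45]
shift mm [-0.  -0.7  0.7] turn deg [ 7.000e-02  2.000e-02 -4.665e+01]
```

>>> send_rows(moves=[0,0,0,0,0,-6,0,0,0,0,0,-12,0,0,0,0,0,-18,0,0,0,0,0,-24,0,0,0,0,0,-30])

```text
clock: 7.07
tool_pos: [0.4745, 0.0576, 0.1408]
eef_rot: [0.795, 0.606, 0.0, 0.001]
contact_force: [0.6, -0.2, -0.1]
opening: 0.13
```

>>> send_rows(moves=[0,0,0,0,0,-5,0,0,0,0,0,-10,0,0,0,0,0,-15,0,0,0,0,0,-17,0,0,0,0,0,-17])

```text
clock: 7.48
tool_pos: [0.4743, 0.0576, 0.1408]
eef_rot: [0.697, 0.717, -0.0, 0.0]
contact_force: [-0.3, -0.3, 0.9]
opening: 0.133
```

```bash
python3 - <<'E'
from h import *
st()
toolrow([.474,.058,.14],down(180+91))
E
```

```text
t 7.48 pos [0.4743 0.0576 0.1408] q [ 6.969e-01  7.172e-01 -0.000e+00  4.000e-04] F [-0.3 -0.3  0.9] op 0.133
R
 [[-2.870e-02  9.996e-01  5.000e-04]
 [ 9.996e-01  2.870e-02 -6.000e-04]
 [-6.000e-04  5.000e-04 -1.000e+00]] j [-0.211  0.72  -0.01   2.115  0.025  0.307 -0.214]
shift mm [ 0.4 -0.3  0.7] turn deg [0.03 0.03 0.64]
```

>>> send_rows(moves=[0,0,0,0,0,0,0,0,0,0,0,0,0,0,-0.01,0,0,0,0,0,-0.03,0,0,0,0,0,-0.07,0,0,0], claw=0.1)

```text
clock: 7.9
tool_pos: [0.4721, 0.0573, 0.2088]
eef_rot: [0.697, 0.717, -0.003, -0.002]
contact_force: [0.8, 0.2, -0.8]
opening: 0.445
```

```bash
python3 - <<'E'
from h import *
st()
p=imaging.snapshot('wrist'); save(p,'w5'); bar(p,(.474,.057),.135); 
toolrow([.4825,-.121,.22],down(180+11.9))
E
```

```text
t 7.9 pos [0.4721 0.0573 0.2088] q [ 0.6972  0.7169 -0.0033 -0.0018] F [ 0.8  0.2 -0.8] op 0.445
R
 [[-0.0279  0.9996 -0.0073]
 [ 0.9996  0.0279 -0.0022]
 [-0.002  -0.0073 -1.    ]] j [-0.209  0.591 -0.014  2.063  0.017  0.495 -0.208]
bar n 1444 ctr [473.5  58.2] size [11.8 41.9] yaw from x -87.8 z [0.1392 0.1416 0.1428]
shift mm [-178.9    1.5   -3.4] turn deg [ 0.31 -0.28 79.65]
```

View pics/w5.png

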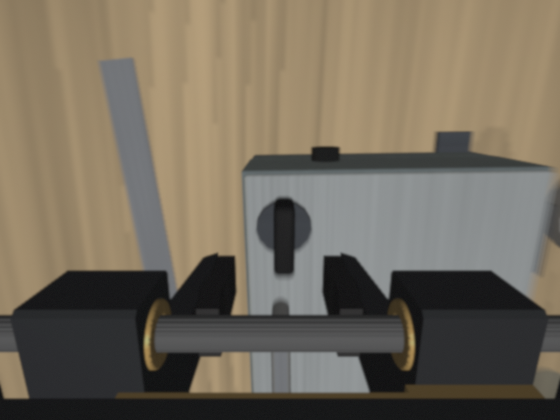

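Left bar is now at 92.2° (unlocked, ~1.57 rad relative to the box's 2.4°). On to the right one.

>>> send_rows(moves=[-0.04,0,-0.002,0.3,-0.3,7,-0.08,0,-0.003,0.3,-0.3,14,-0.12,0,-0.003,0.3,-0.3,21,-0.16,0.001,-0.003,0.3,-0.3,28,-0.179,0.0015,-0.003,0.3,-0.3,35])

```text
clock: 8.37
tool_pos: [0.4821, -0.127, 0.22]
eef_rot: [0.884, 0.468, -0.001, 0.003]
contact_force: [-0.1, -0.0, 1.2]
opening: 0.45
```

>>> send_rows(moves=[0,0,0,0,0,7.1,0,0,0,0,0,14.2,0,0,0,0,0,21.3,0,0,0,0,0,28.4,0,0,0,0,0,35.5])

```text
clock: 8.78
tool_pos: [0.482, -0.1271, 0.2199]
eef_rot: [0.984, 0.176, 0.0, 0.003]
contact_force: [-1.5, 0.7, -0.3]
opening: 0.454
```

```bash
python3 - <<'E'
from h import *
st()
p=imaging.snapshot('wrist'); bar(p,(.4825,-.121),.135); 
toolrow([.4825,-.121,.14],down(180+11.9))
E
```

```text
t 8.78 pos [ 0.482  -0.1271  0.2199] q [9.843e-01 1.763e-01 2.000e-04 3.400e-03] F [-1.5  0.7 -0.3] op 0.454
R
 [[ 9.378e-01  3.471e-01  1.700e-03]
 [ 3.471e-01 -9.378e-01 -6.600e-03]
 [-7.000e-04  6.800e-03 -1.000e+00]] j [-0.03   0.615  0.308  2.007 -0.322  0.563 -0.717]
bar n 1300 ctr [ 482.2 -121.7] size [41.8 12. ] yaw from x 12.6 z [0.1393 0.1417 0.1429]
shift mm [ 2.5 -6.  79.8] turn deg [0.4  0.02 8.13]
```

>>> send_rows(moves=[0.002,-0.0055,0.005,0.4,0,6,0.002,-0.0055,0.02,0.4,0,7.7,0.002,-0.0055,0.045,0.4,0,7.7,0.002,-0.0055,0.07,0.4,0,7.7,0.002,-0.0055,0.08,0.4,0,7.7])

```text
clock: 9.25
tool_pos: [0.481, -0.121, 0.1376]
eef_rot: [0.994, 0.108, -0.002, -0.001]
contact_force: [-0.1, 0.6, 0.0]
opening: 0.449
```

```bash
python3 - <<'E'
from h import *
st()
toolrow([.482,-.1217,.14],down(180+12.4))
E
```

```text
t 9.25 pos [ 0.481  -0.121   0.1376] q [ 9.941e-01  1.084e-01 -1.800e-03 -6.000e-04] F [-0.1  0.6  0. ] op 0.449
R
 [[ 9.765e-01  2.156e-01 -3.700e-03]
 [ 2.156e-01 -9.765e-01  9.000e-04]
 [-3.400e-03 -1.600e-03 -1.000e+00]] j [ 0.016  0.756  0.228  2.068 -0.447  0.368 -0.75 ]
shift mm [ 0.8  0.9 -2.4] turn deg [-0.09  0.2   0.05]
```

>>> send_rows(moves=[0.001,0.001,-0.0025,0,0.2,0,0.001,0.001,-0.0025,0,0.2,0,0.001,0.001,-0.0025,0,0.2,0,0.001,0.001,-0.0025,0,0.2,0,0.001,0.001,-0.0025,0,0.2,0], claw=1)

```text
clock: 9.67
tool_pos: [0.483, -0.1223, 0.1412]
eef_rot: [0.994, 0.109, 0.001, -0.0]
contact_force: [0.8, -1.3, 2.3]
opening: 0.134
```

>>> send_rows(moves=[0,0,0,0,0,0,0,0,0,0,0,0,0,0,0,0,0,0,0,0,0,0,0,-6,0,0,0,0,0,-12])

```text
clock: 10.08
tool_pos: [0.483, -0.1221, 0.1414]
eef_rot: [0.977, 0.214, 0.001, -0.0]
contact_force: [-0.2, -1.1, 0.8]
opening: 0.135
```

```bash
python3 - <<'E'
from h import *
st()
toolrow([.482,-.1217,.14],down(180+90.5))
E
```

```text
t 10.08 pos [ 0.483  -0.1221  0.1414] q [ 0.9768  0.214   0.0011 -0.    ] F [-0.2 -1.1  0.8] op 0.135
R
 [[ 9.084e-01  4.182e-01  2.200e-03]
 [ 4.182e-01 -9.084e-01  5.000e-04]
 [ 2.200e-03  4.000e-04 -1.000e+00]] j [ 0.045  0.744  0.182  2.063 -0.357  0.362 -0.624]
shift mm [-0.7 -0.8  1.4] turn deg [  0.09  -0.1  -65.78]
```

>>> send_rows(moves=[-0.0005,-0.0005,0,0,0,-7,-0.0005,-0.0005,0,0,0,-14,-0.0005,-0.0005,0,0,0,-21,-0.0005,-0.0005,0,0,0,-28,-0.0005,-0.0005,0,0,0,-35])

```text
clock: 10.5
tool_pos: [0.4826, -0.1217, 0.1415]
eef_rot: [0.866, 0.5, 0.001, 0.0]
contact_force: [0.2, -0.5, -2.5]
opening: 0.135
```

>>> send_rows(moves=[0,0,0,0,0,-7,0,0,0,0,0,-14,0,0,0,0,0,-21,0,0,0,0,0,-28,0,0,0,0,0,-31.5])

```text
clock: 10.92
tool_pos: [0.4821, -0.1216, 0.1415]
eef_rot: [0.696, 0.718, 0.001, 0.0]
contact_force: [0.7, -1.3, -1.2]
opening: 0.135
```

>>> send_rows(moves=[0,0,0,0,0,0,0,0,0,0,0,0,0,0,-0.01,0,0,0,0,0,-0.03,0,0,0,0,0,-0.07,0,0,0], claw=0.1)

```text
clock: 11.33
tool_pos: [0.48, -0.121, 0.2102]
eef_rot: [0.696, 0.718, -0.001, -0.003]
contact_force: [0.3, -1.1, -0.1]
opening: 0.449
```

```bash
python3 - <<'E'
from h import *
st()
p=imaging.snapshot('wrist'); save(p,'w6'); bar(p,(.482,-.122),.135); bar(p,(.475,-.034),.135)
toolrow([.475,-.034,.2],down(180+92.5))
E
```

```text
t 11.33 pos [ 0.48   -0.121   0.2102] q [ 0.6958  0.7182 -0.0011 -0.0027] F [ 0.3 -1.1 -0.1] op 0.449
R
 [[-0.0316  0.9995 -0.0054]
 [ 0.9995  0.0316  0.0023]
 [ 0.0025 -0.0053 -1.    ]] j [ 0.221  0.607 -0.105  2.005  0.113  0.54   0.069]
bar n 1418 ctr [ 481.8 -121.4] size [11.8 41.6] yaw from x -88.3 z [0.1394 0.1419 0.1431]
bar n 3384 ctr [474.7 -32.7] size [12.  69.6] yaw from x -87.4 z [0.1409 0.1443 0.146 ]
shift mm [88.3 -6.8 18.2] turn deg [ 0.52  0.04 -0.73]
```

View pics/w6.png

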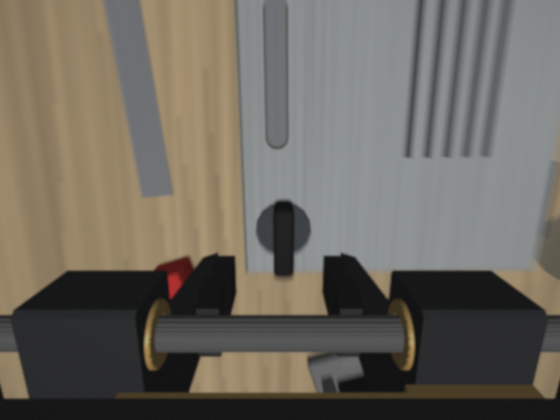

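>>> send_rows(moves=[0.04,-0.003,0.005,0.5,0,-0.7,0.075,-0.0065,0.01,0.5,0,-0.7,0.0885,-0.0065,0.014,0.5,0,-0.7,0.0885,-0.0065,0.018,0.5,0,-0.7,0.0885,-0.0065,0.018,0.5,0,-0.7])

```text
clock: 11.8
tool_pos: [0.4752, -0.0331, 0.2003]
eef_rot: [0.691, 0.723, -0.0, 0.0]
contact_force: [-0.5, -0.9, 0.2]
opening: 0.451
```

```bash
python3 - <<'E'
from h import *
st()
p=imaging.snapshot('wrist'); bar(p,(.475,-.033),.135)
toolrow([.4747,-.0325,.152],down(180+92.5))
E
```

```text
t 11.8 pos [ 0.4752 -0.0331  0.2003] q [ 6.912e-01  7.226e-01 -2.000e-04  4.000e-04] F [-0.5 -0.9  0.2] op 0.451
R
 [[-4.44e-02  9.99e-01  3.00e-04]
 [ 9.99e-01  4.44e-02 -9.00e-04]
 [-9.00e-04  3.00e-04 -1.00e+00]] j [ 0.021  0.605 -0.077  2.073  0.1    0.467 -0.087]
bar n 2621 ctr [474.7 -31.5] size [12.  71.1] yaw from x -87.5 z [0.1407 0.1442 0.1458]
shift mm [ 2.  -0.5 48.4] turn deg [ 0.02  0.09 -0.08]
```

>>> send_rows(moves=[0.001,-0.0005,0.015,0,0,0,0.002,-0.0005,0.035,0,0,0,0.002,-0.0005,0.047,0,0,0,0.002,-0.0005,0.048,0,0,0,0.002,-0.0005,0.048,0,0,0], grip_force=40)

```text
clock: 12.27
tool_pos: [0.4745, -0.0339, 0.1523]
eef_rot: [0.693, 0.721, -0.001, 0.001]
contact_force: [0.5, 0.2, -0.0]
opening: 0.452
```

>>> send_rows(moves=[0,0,0,0,0,0,0,0,0,0,0,0,0,0,0,0,0,0,0,0,0,0,0,0,0,0,0,0,0,0], claw=1)

```text
clock: 12.68
tool_pos: [0.4754, -0.034, 0.1528]
eef_rot: [0.693, 0.721, -0.0, 0.001]
contact_force: [1.9, -1.3, 1.5]
opening: 0.12
```

```bash
python3 - <<'E'
from h import *
st()
toolrow([.4747,-.032,.152],down(180+92.5))
E
```

```text
t 12.68 pos [ 0.4754 -0.034   0.1528] q [ 6.930e-01  7.209e-01 -4.000e-04  1.400e-03] F [ 1.9 -1.3  1.5] op 0.12
R
 [[-0.0395  0.9992  0.0015]
 [ 0.9992  0.0395 -0.0025]
 [-0.0025  0.0014 -1.    ]] j [ 0.008  0.694 -0.056  2.111  0.116  0.338 -0.105]
shift mm [ 2.1 -0.6  0.8] turn deg [ 0.08  0.15 -0.24]
```

```bash
cat > arc.py <<'E'
import numpy as np
f=lambda t:(-174*np.cos(t)+36*np.sin(t),174*np.sin(t)+36*np.cos(t))
for k in range(0,21):
    t=np.radians(4.6*k); a=f(t); b=f(0); print(k,round(4.6*k,1),'dy',round(a[0]-b[0],1),'dz',round(-(a[1]-b[1]),1))
E
python3 arc.py
```

```text
0 0.0 dy 0.0 dz -0.0
1 4.6 dy 3.4 dz -13.8
2 9.2 dy 8.0 dz -27.4
3 13.8 dy 13.6 dz -40.5
4 18.4 dy 20.3 dz -53.1
5 23.0 dy 27.9 dz -65.1
6 27.6 dy 36.5 dz -76.5
7 32.2 dy 45.9 dz -87.2
8 36.8 dy 56.2 dz -97.1
9 41.4 dy 67.3 dz -106.1
10 46.0 dy 79.0 dz -114.2
11 50.6 dy 91.4 dz -121.3
12 55.2 dy 104.3 dz -127.4
13 59.8 dy 117.6 dz -132.5
14 64.4 dy 131.3 dz -136.5
15 69.0 dy 145.3 dz -139.3
16 73.6 dy 159.4 dz -141.1
17 78.2 dy 173.7 dz -141.7
18 82.8 dy 187.9 dz -141.1
19 87.4 dy 202.1 dz -139.5
20 92.0 dy 216.1 dz -136.6
```

>>> send_rows(moves=[0,0.0034,-0.0138,0,0,0,0,0.008,-0.0274,0,0,0,0,0.0136,-0.0405,0,0,0,0,0.0203,-0.0531,0,0,0,0,0.0279,-0.0651,0,0,0])

```text
clock: 13.1
tool_pos: [0.5018, -0.0329, 0.2175]
eef_rot: [0.693, 0.721, -0.002, 0.0]
contact_force: [2.0, -0.5, -12.7]
opening: 0.121
```

```bash
python3 - <<'E'
from h import *
st()
p=imaging.snapshot('wrist'); save(p,'w7')
p=imaging.snapshot('scene'); save(p,'s7')
E
```

```text
t 13.1 pos [ 0.5018 -0.0329  0.2175] q [ 6.93e-01  7.21e-01 -1.80e-03  1.00e-04] F [  2.   -0.5 -12.7] op 0.121
R
 [[-0.0396  0.9992 -0.0024]
 [ 0.9992  0.0396 -0.0027]
 [-0.0026 -0.0025 -1.    ]] j [ 0.024  0.602 -0.082  1.98   0.092  0.566 -0.082]
```

View pics/w7.png

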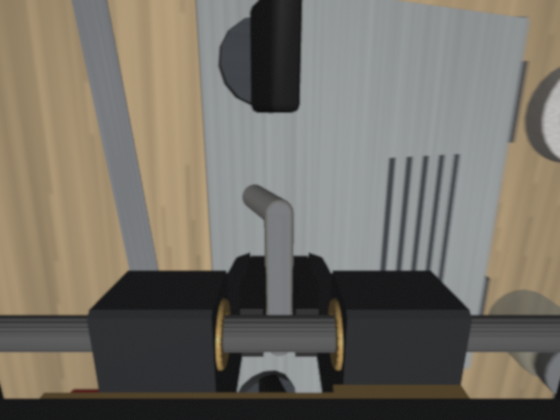

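View pics/s7.png

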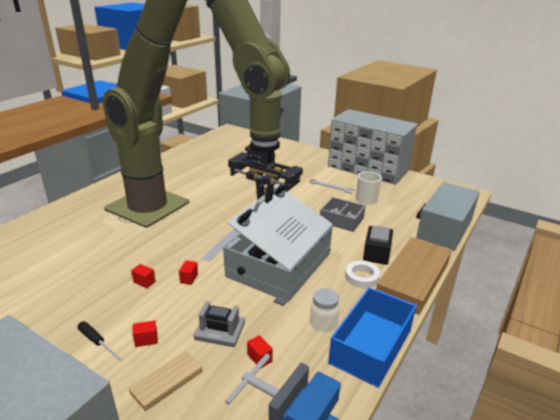

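The panel is lifting and both wings stay unlocked. I continue the arc.

>>> send_rows(moves=[0,0.0086,-0.0114,0,0,0,0,0.018,-0.0221,0,0,0,0,0.0283,-0.032,0,0,0,0,0.0394,-0.041,0,0,0,0,0.0511,-0.0491,0,0,0])

```text
clock: 13.62
tool_pos: [0.5475, -0.031, 0.2659]
eef_rot: [0.693, 0.721, -0.006, -0.004]
contact_force: [-12.2, 0.5, 2.7]
opening: 0.121
```

>>> send_rows(moves=[0,0.0124,-0.0071,0,0,0,0,0.0253,-0.0132,0,0,0,0,0.0386,-0.0183,0,0,0,0,0.0523,-0.0223,0,0,0,0,0.0663,-0.0251,0,0,0])

```text
clock: 14.03
tool_pos: [0.6105, -0.0283, 0.2923]
eef_rot: [0.693, 0.721, -0.009, -0.007]
contact_force: [-12.9, 0.2, 24.5]
opening: 0.119
```

```bash
python3 - <<'E'
from h import *
s=st()
e=np.array([.999,.0445]); print('along',(s['tool_pos'][:2]-np.array([.4754,-.034]))@e, s['tool_pos'][2]-.1528)
p=imaging.snapshot('scene'); save(p,'s8')
E
```

```text
t 14.03 pos [ 0.6105 -0.0283  0.2923] q [ 0.6931  0.7208 -0.0092 -0.0067] F [-12.9   0.2  24.5] op 0.119
R
 [[-0.0392  0.999  -0.0224]
 [ 0.9992  0.0391 -0.004 ]
 [-0.0031 -0.0225 -0.9997]] j [ 0.017  0.644 -0.086  1.558  0.066  0.965 -0.051]
along 0.13517769514607278 0.13951059662824467
```

View pics/s8.png

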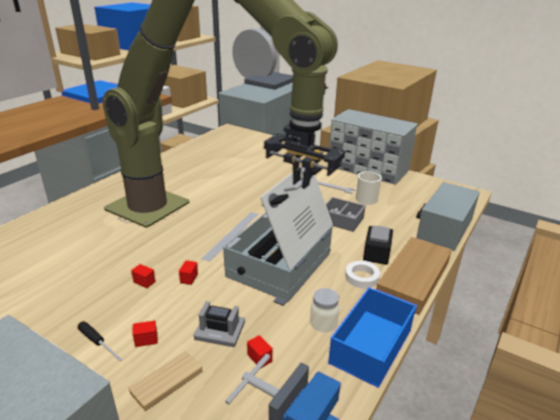

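```bash
python3 - <<'E'
from h import *
s=st()
p=imaging.snapshot('wrist'); save(p,'w8')
p=imaging.snapshot('scene'); a=p['image'][100:280,220:400,::-1]; cv2.imwrite('pics/s8c.png',cv2.resize(a,None,fx=3.3,fy=3.3,interpolation=cv2.INTER_CUBIC))
E
```

```text
t 14.08 pos [ 0.615  -0.0281  0.293 ] q [ 0.693   0.7209 -0.0063 -0.0038] F [-7.6  1.1 21.7] op 0.121
R
 [[-0.0394  0.9991 -0.0142]
 [ 0.9992  0.0393 -0.0037]
 [-0.0032 -0.0143 -0.9999]] j [ 0.017  0.646 -0.085  1.55   0.066  0.962 -0.051]
```

View pics/w8.png

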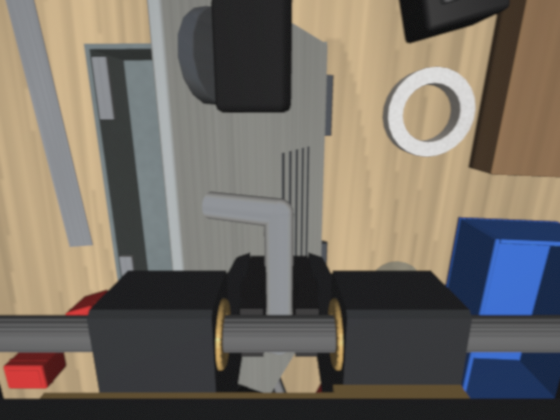

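View pics/s8c.png

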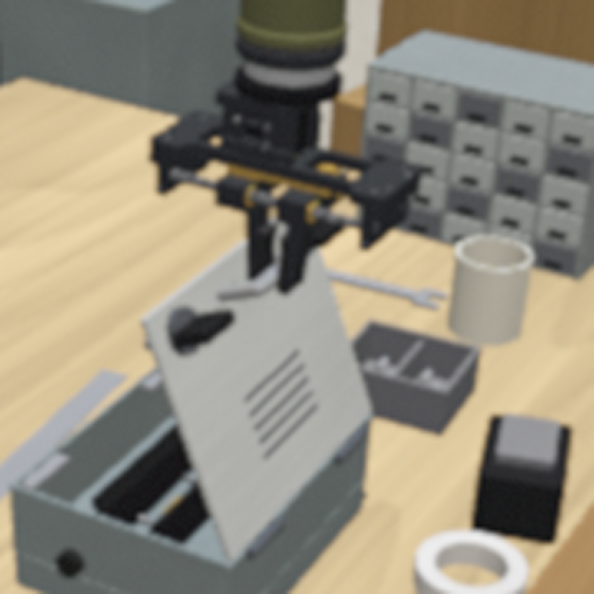

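>>> send_rows(moves=[0,0.0154,-0.005,0,0,0,0,0.031,-0.006,0,0,0,0,0.0464,-0.006,0,0,0,0,0.0618,-0.004,0,0,0,0,0.07,-0.003,0,0,0])

```text
clock: 14.6
tool_pos: [0.6837, -0.0253, 0.2939]
eef_rot: [0.693, 0.721, -0.007, -0.005]
contact_force: [-5.9, -0.2, 3.5]
opening: 0.125
```

```bash
cat >> h.py <<'E'
def panel(p):
    # fit panel plane among points above box (z>.13)
    C=cloud(p); m=(C[...,2]>.125)&(C[...,2]<.24)&(C[...,0]>.55)&(C[...,0]<.74)&(C[...,1]>-.145)&(C[...,1]<.085)&(p['depth']>0)
    Q=C[m]; best=None; rng=np.random.default_rng(0)
    for _ in range(300):
        a=Q[rng.choice(len(Q),3,False)]; n=np.cross(a[1]-a[0],a[2]-a[0]); l=np.linalg.norm(n)
        if l<1e-6: continue
        n/=l; k=(abs((Q-a[0])@n)<.003)
        if best is None or k.sum()>best.sum(): best=k
    P=Q[best]; c=P.mean(0); n=np.linalg.svd(P-c,full_matrices=False)[2][2]; n*=np.sign(n[0])
    print('panel n',len(P),'normal',np.round(n,3),'angle rad',round(np.pi/2-np.arcsin(n[2]) ,3))
E
python3 - <<'E'
from h import *
s=st()
e=np.array([.999,.0445]); print('along',(s['tool_pos'][:2]-np.array([.4754,-.034]))@e, s['tool_pos'][2]-.1528)
p=imaging.snapshot('scene'); panel(p);save(p,'s9')
E
```

```text
t 14.6 pos [ 0.6837 -0.0253  0.2939] q [ 0.6929  0.7209 -0.0071 -0.0046] F [-5.9 -0.2  3.5] op 0.125
R
 [[-0.0396  0.9991 -0.0165]
 [ 0.9992  0.0396 -0.0039]
 [-0.0033 -0.0166 -0.9999]] j [ 0.006  0.751 -0.078  1.314  0.064  1.096 -0.042]
along 0.20847515667174618 0.14105773822787587
panel n 1379 normal [0.999 0.043 0.011] angle rad 1.56
```

>>> send_rows(moves=[0,0,0,0,0,0,0,0,0,0,0,0,0,0,0,0,0,0,0,0,0,0,0,0,0,0,-0.01,0,0,0], claw=0.5)

```text
clock: 15.07
tool_pos: [0.6837, -0.0252, 0.3021]
eef_rot: [0.693, 0.721, -0.008, -0.005]
contact_force: [-0.5, -0.6, 0.5]
opening: 0.251
```

```bash
python3 - <<'E'
from h import *
s=st()
p=imaging.snapshot('scene'); panel(p)
E
```

```text
t 15.07 pos [ 0.6837 -0.0252  0.3021] q [ 0.6929  0.721  -0.0078 -0.0052] F [-0.5 -0.6  0.5] op 0.251
R
 [[-0.0399  0.999  -0.0183]
 [ 0.9992  0.0398 -0.004 ]
 [-0.0033 -0.0184 -0.9998]] j [ 0.006  0.745 -0.078  1.3    0.062  1.118 -0.04 ]
panel n 1372 normal [0.999 0.044 0.004] angle rad 1.567
```

>>> send_rows(moves=[0,0,-0.03,0,0,0,0,0,-0.065,0,0,0,0,-0.03,-0.08,0,1,0,0,-0.07,-0.08,0,1,0,0,-0.11,-0.08,0,1,0])

```text
clock: 15.53
tool_pos: [0.5765, -0.0294, 0.389]
eef_rot: [0.693, 0.721, 0.002, -0.008]
contact_force: [-1.2, -1.6, -0.3]
opening: 0.253
```

```bash
python3 - <<'E'
from h import *
s=st()
p=imaging.snapshot('wrist'); save(p,'w10')
p=imaging.snapshot('top'); save(p,'t10'); np.save('top10.npy',p,allow_pickle=True)
E
```

```text
t 15.53 pos [ 0.5765 -0.0294  0.389 ] q [ 0.6932  0.7207  0.0022 -0.0076] F [-1.2 -1.6 -0.3] op 0.253
R
 [[-0.039   0.9992 -0.008 ]
 [ 0.9991  0.0391  0.0137]
 [ 0.014  -0.0074 -0.9999]] j [ 0.037  0.498 -0.098  1.528  0.036  1.126 -0.026]
```

View pics/w10.png

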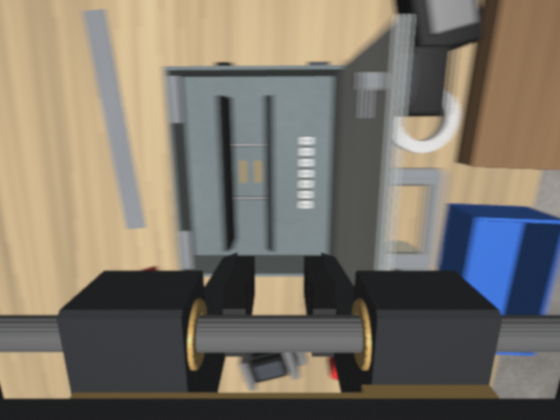

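```bash
python3 - <<'E'
from h import *
s=st()
p=imaging.snapshot('wrist'); save(p,'w11'); np.save('w11.npy',p,allow_pickle=True)
for o in imaging.pinpoint('bay',p)[:2]:
    u,v=o['point'][0]*560,o['point'][1]*420; print('bay',o['score'],u,v,onz(p,u,v,.035))
C=cloud(p)
for v in (155,172,188):
    print(v,[(u,round(float(C[v,u,0])*1e3),round(float(C[v,u,2])*1e3)) for u in range(214,282,3)])
for u in (246,):
    print(u,[(v,round(float(C[v,u,1])*1e3),round(float(C[v,u,2])*1e3)) for v in range(80,265,4)])
a=p['image'][60:270,150:400,::-1]; cv2.imwrite('pics/w11c.png',cv2.resize(a,None,fx=2.8,fy=2.8,interpolation=cv2.INTER_CUBIC))
E
```

```text
t 15.63 pos [ 0.5678 -0.0303  0.3866] q [ 0.6932  0.7206 -0.0038 -0.0128] F [ 0.9 -0.3 -0.2] op 0.252
R
 [[-0.0386  0.999  -0.0237]
 [ 0.9992  0.0389  0.0122]
 [ 0.0131 -0.0232 -0.9996]] j [ 0.037  0.494 -0.097  1.543  0.036  1.13  -0.026]
bay 0.64 261.8 173.292 [ 0.53615901 -0.0328548   0.035     ]
155 [(214, 471, 34), (217, 475, 36), (220, 479, 34), (223, 483, 36), (226, 488, 36), (229, 492, 36), (232, 495, 35), (235, 507, 90), (238, 510, 86), (241, 513, 80), (244, 515, 66), (247, 516, 36), (250, 520, 36), (253, 524, 35), (256, 528, 35), (259, 532, 36), (262, 536, 37), (265, 540, 35), (268, 544, 35), (271, 548, 35), (274, 552, 34), (277, 556, 35), (280, 561, 80)]
172 [(214, 471, 35), (217, 475, 36), (220, 479, 36), (223, 483, 34), (226, 488, 36), (229, 491, 35), (232, 496, 35), (235, 507, 89), (238, 511, 89), (241, 514, 82), (244, 516, 70), (247, 516, 38), (250, 520, 35), (253, 524, 36), (256, 528, 38), (259, 532, 36), (262, 536, 35), (265, 540, 34), (268, 545, 36), (271, 549, 36), (274, 553, 34), (277, 557, 35), (280, 561, 80)]
188 [(214, 471, 35), (217, 475, 34), (220, 479, 34), 
[... 360 characters left out ...]
, 35), (92, 71, 35), (96, 66, 36), (100, 61, 35), (104, 56, 36), (108, 51, 35), (112, 46, 35), (116, 41, 34), (120, 36, 36), (124, 31, 35), (128, 26, 35), (132, 21, 37), (136, 16, 37), (140, 11, 38), (144, 6, 40), (148, 1, 41), (152, -5, 42), (156, -10, 43), (160, -15, 44), (164, -20, 47), (168, -25, 49), (172, -30, 49), (176, -35, 52), (180, -40, 52), (184, -45, 52), (188, -50, 55), (192, -55, 57), (196, -61, 57), (200, -66, 58), (204, -71, 59), (208, -76, 61), (212, -81, 61), (216, -86, 63), (220, -91, 64), (224, -97, 65), (228, -101, 67), (232, -106, 69), (236, -112, 69), (240, -117, 70), (244, -122, 73), (248, -142, 35), (252, -148, 35), (256, -21, 363), (260, -21, 368), (264, -21, 372)]
```

View pics/w11c.png

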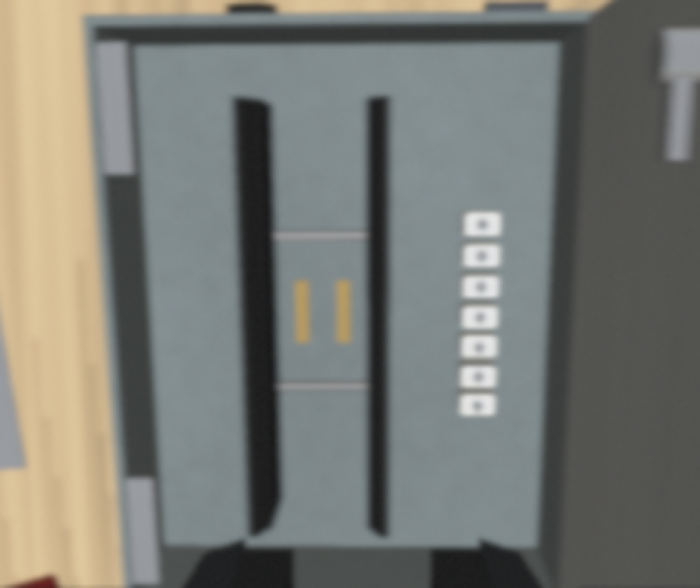

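```bash
python3 - <<'E'
from h import *
p=np.load('w11.npy',allow_pickle=True).item()
for c in [(320,236),(320,386),(302,312),(343,312),(276,312),(369,312),(278,200),(278,450),(388,200),(388,450)]:
    u,v=c[0]/2.8+150-.3,c[1]/2.8+60-.3; print(c,np.round(onz(p,u,v,.037)*1e3,1))
C=cloud(p)
for v in (120,150,170,190,220): 
    row=C[v]; 
    k=[round(float(row[u,0])*1e3,1) for u in range(240,300) if 40<row[u,2]*1e3<78]
    print(v,round(float(row[250,1])*1e3),k)
E
```

```text
(320, 236) [538.1   6.5  37. ]
(320, 386) [540.2 -65.9  37. ]
(302, 312) [530.5 -29.9  37. ]
(343, 312) [550.2 -29.   37. ]
(276, 312) [517.9 -30.4  37. ]
(369, 312) [562.8 -28.5  37. ]
(278, 200) [517.9  22.2  37. ]
(278, 450) [520.2 -99.6  37. ]
(388, 200) [569.4  24.4  37. ]
(388, 450) [575.1 -97.1  37. ]
120 36 [513.2, 513.2, 513.4, 513.1, 557.7]
150 -2 [514.9, 515.1, 515.0, 515.0, 559.1]
170 -29 [515.6, 516.0, 516.1, 516.2]
190 -57 [516.0, 517.2, 517.2, 517.3, 517.3, 561.1]
220 -99 [518.7, 518.9, 519.1, 519.2]
```

```bash
python3 - <<'E'
from h import *
toolrow([.56,-.315,.30],down(199.5))
E
```

```text
shift mm [-285.9  -26.1   84.7] turn deg [-1.04 -0.29 72.75]
```

>>> send_rows(moves=[-0.04,-0.004,0,-0.5,0,7,-0.08,-0.008,0,-1,-0.3,14,-0.12,-0.012,0,-1,-0.3,21,-0.16,-0.016,0,-1,-0.3,28,-0.2,-0.02,0,-1,-0.3,35], claw=-0.5)

```text
clock: 16.15
tool_pos: [0.5658, -0.2322, 0.3868]
eef_rot: [0.879, 0.477, 0.004, 0.001]
contact_force: [-0.0, -0.6, -0.3]
opening: 0.599
```

```bash
python3 - <<'E'
from h import *
st();toolrow([.56,-.315,.30],down(199.5))
E
```

```text
t 16.15 pos [ 0.5658 -0.2322  0.3868] q [8.790e-01 4.769e-01 4.000e-03 7.000e-04] F [-0.  -0.6 -0.3] op 0.599
R
 [[ 0.5452  0.8383  0.0076]
 [ 0.8383 -0.5452  0.0026]
 [ 0.0063  0.005  -1.    ]] j [ 0.267  0.549  0.088  1.446 -0.056  1.143 -0.212]
shift mm [-73.1  39.9  86.5] turn deg [ 0.16 -0.44 37.46]
```

>>> send_rows(moves=[-0.03,0.016,0.015,0,0,7.1,-0.06,0.032,0.035,0.1,-0.4,14.2,-0.073,0.04,0.06,0.1,-0.4,21.3,-0.073,0.04,0.08,0.1,-0.4,28.4,-0.073,0.04,0.086,0.1,-0.4,35.5])

```text
clock: 16.57
tool_pos: [0.5605, -0.3167, 0.2973]
eef_rot: [0.983, 0.182, -0.001, 0.0]
contact_force: [-0.8, 0.5, -0.1]
opening: 0.749
```

>>> send_rows(moves=[0,0,0,0,0,1.5,0,0,0,0,0,1.5,0,0,0,0,0,1.5,0,0,0,0,0,1.5,0,0,0,0,0,1.5])

```text
clock: 16.98
tool_pos: [0.5613, -0.3169, 0.2981]
eef_rot: [0.985, 0.17, 0.0, 0.001]
contact_force: [-0.7, 0.0, 0.2]
opening: 0.751
```

```bash
python3 - <<'E'
from h import *
st()
p=imaging.snapshot('wrist'); save(p,'w12'); np.save('w12.npy',p,allow_pickle=True)
C=cloud(p); X,Y,Z=C[...,0],C[...,1],C[...,2]
ch=(X>.48)&(X<.68)&(Y<-.24)&(Y>-.40)
def rect(m,n):
    rc=cv2.minAreaRect((C[m][:,:2]*1000).astype(np.float32)); print(n,m.sum(),np.round(rc[0],1),np.round(rc[1],1),round(rc[2],1))
dark=p['image'].max(2)<75
rect(ch&(Z>.012)&(Z<.026),'base'); rect(ch&(Z>.055)&(Z<.075),'top'); rect(ch&(Z>.055)&(Z<.075)&dark,'bat')
print(np.median(Z[ch&(Z>.055)&dark]))
E
```

```text
t 16.98 pos [ 0.5613 -0.3169  0.2981] q [9.854e-01 1.701e-01 2.000e-04 5.000e-04] F [-0.7  0.   0.2] op 0.751
R
 [[ 9.422e-01  3.352e-01  5.000e-04]
 [ 3.352e-01 -9.422e-01 -1.000e-03]
 [ 2.000e-04  1.100e-03 -1.000e+00]] j [ 0.307  0.691  0.257  1.475 -0.193  0.999 -0.617]
base 3332 [ 598.7 -316.6] [157.4  93.6] 14.0
top 2976 [ 574.6 -323.1] [80.7 49.8] 20.4
bat 1817 [ 579.7 -320.7] [69.5 46.6] 20.7
0.35776270027770196
```

View pics/w12.png

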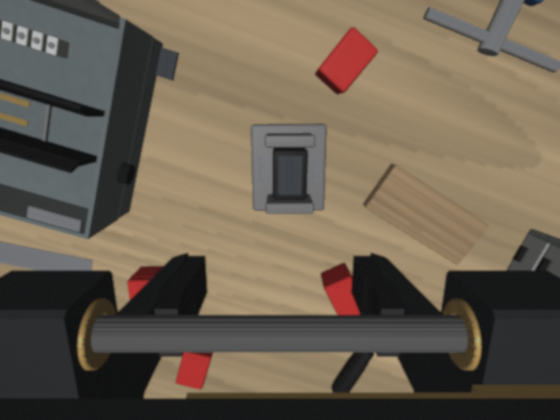

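```bash
python3 - <<'E'
from h import *
p=np.load('w12.npy',allow_pickle=True).item()
C=cloud(p); X,Y,Z=C[...,0],C[...,1],C[...,2]
def rect(m,n):
    rc=cv2.minAreaRect((C[m][:,:2]*1000).astype(np.float32)); print(n,m.sum(),np.round(rc[0],1),np.round(rc[1],1),round(rc[2],1))
v,u=np.mgrid[:420,:560]; roi=(u>240)&(u<340)&(v>115)&(v<222)
m=roi&(Z>.012); rect(m,'all'); rect(roi&(Z>.012)&(Z<.024),'base')
print('Z col 290',[(r,int(Z[r,290]*1e3),int(X[r,290]*1e3)) for r in range(120,220,4)])
print('Z row 175',[(c,int(Z[175,c]*1e3),int(Y[175,c]*1e3)) for c in range(246,334,3)])
g=p['image'].mean(2)
print('gray row 175',g[175,262:320].astype(int)); print('gray col 290',g[125:215,290].astype(int))
a=p['image'][110:225,235:345,::-1]; cv2.imwrite('pics/w12c.png',cv2.resize(a,None,fx=5,fy=5,interpolation=cv2.INTER_CUBIC))
E
```

```text
all 6549 [ 578.7 -321.3] [108.9  85. ] 19.9
base 3269 [ 574.3 -322.9] [99.6 85. ] 19.9
Z col 290 [(120, 0, 625), (124, 17, 621), (128, 18, 617), (132, 18, 613), (136, 65, 611), (140, 66, 607), (144, 65, 604), (148, 48, 599), (152, 61, 596), (156, 62, 592), (160, 64, 589), (164, 63, 585), (168, 63, 581), (172, 63, 577), (176, 63, 573), (180, 63, 569), (184, 63, 566), (188, 63, 562), (192, 63, 558), (196, 63, 554), (200, 54, 548), (204, 64, 546), (208, 65, 542), (212, 65, 538), (216, 0, 517)]
Z row 175 [(246, 0, -279), (249, 0, -282), (252, 18, -286), (255, 18, -289), (258, 19, -292), (261, 18, -296), (264, 17, -299), (267, 16, -302), (270, 18, -306), (273, 63, -307), (276, 63, -310), (279, 63, -313), (282, 64, -316), (285, 63, -318), (288, 63, -321), (291, 63, -324), (294, 63, -327), (297, 62, -330), (300, 63, -333), (303, 64, -336), (306, 62, -339), (309, 18, -348), (312, 19, -351), (315, 19, -354), (318, 20, -357), (321, 18, -361), (324, 17, -364), (327, 0, -371), (330, -1, -374), (333, 0, -378)]
gray row 175 [120 121 120 121 120 120 120 120 118 110  88  58  42  43  46  50  58  65
  67  68  68  69  68  67  67  67  67  66  66  65  66  67  67  67  67  66
  67  68  65  59  50  42  38  40  60  91 110 116 117 116 116 115 115 115
 117 117 117 116]
gray col 290 [102 113 120 123 123 123 121 110  84  68  83 105 119 124 124 123 122 120
 119 117 110  93  62  34  23  29  38  44  46  48  54  61  65  65  66  67
  65  66  66  65  66  66  65  66  66  66  66  66  66  66  66  66  65  66
  65  66  66  66  66  66  66  66  66  66  66  66  66  65  64  58  48  40
  37  35  38  45  49  61  83 103 115 118 118 116 116 114 114 112 115 128]
```

View pics/w12c.png

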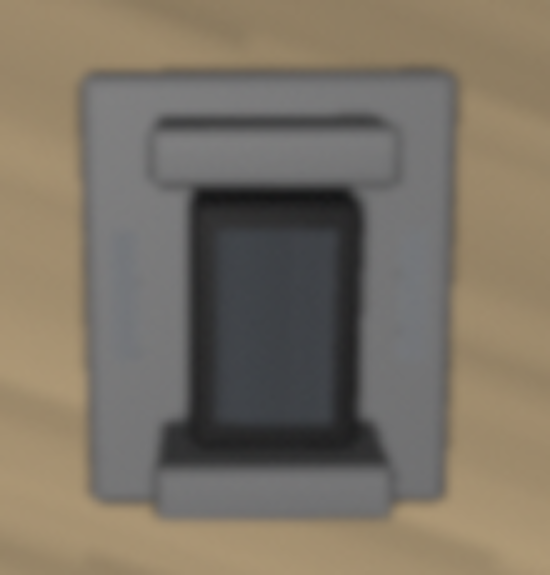

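```bash
python3 - <<'E'
from h import *
toolrow([.5743,-.3229,.053],down(199.9))
E
```

```text
shift mm [ 10.4   9.9 245.1] turn deg [ 0.05 -0.   -0.33]
```

>>> send_rows(moves=[0.0104,0.0099,0.03,0,0,-0.3,0.0104,0.0099,0.07,0,0,-0.3,0.0104,0.0099,0.11,0,0,-0.3,0.0104,0.0099,0.15,0,0,-0.3,0.0104,0.0099,0.17,0,0,-0.3])

```text
clock: 17.45
tool_pos: [0.5725, -0.3213, 0.1238]
eef_rot: [0.985, 0.173, -0.002, -0.002]
contact_force: [-0.5, 1.0, 0.4]
opening: 0.751
```

```bash
python3 - <<'E'
from h import *
st();toolrow([.5743,-.3229,.053],down(199.9))
p=imaging.snapshot('wrist'); save(p,'w13')
E
```

```text
t 17.45 pos [ 0.5725 -0.3213  0.1238] q [ 0.9849  0.1729 -0.002  -0.0016] F [-0.5  1.   0.4] op 0.751
R
 [[ 0.9402  0.3406 -0.0045]
 [ 0.3406 -0.9402  0.0025]
 [-0.0033 -0.0038 -1.    ]] j [ 0.342  0.916  0.192  1.575 -0.243  0.679 -0.573]
shift mm [ 1.4  2.4 70.8] turn deg [-0.22  0.19  0.01]
```

View pics/w13.png

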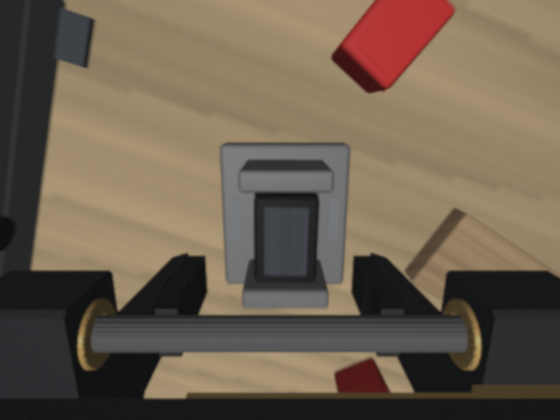

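>>> send_rows(moves=[0.0014,0.0024,0.03,-0.2,0.2,0,0.0014,0.0024,0.055,-0.2,0.2,0,0.0014,0.0024,0.068,-0.2,0.2,0,0.0014,0.0024,0.0708,-0.2,0.2,0,0.0014,0.0024,0.0708,-0.2,0.2,0])

```text
clock: 17.92
tool_pos: [0.5731, -0.3222, 0.051]
eef_rot: [0.985, 0.173, -0.001, -0.001]
contact_force: [0.1, -0.7, 0.3]
opening: 0.746
```

```bash
python3 - <<'E'
from h import *
st();toolrow([.5743,-.3229,.053],down(199.9))
E
```

```text
t 17.92 pos [ 0.5731 -0.3222  0.051 ] q [ 0.9849  0.1729 -0.0015 -0.0014] F [ 0.1 -0.7  0.3] op 0.746
R
 [[ 0.9402  0.3407 -0.0034]
 [ 0.3407 -0.9402  0.0022]
 [-0.0025 -0.0033 -1.    ]] j [ 0.359  1.021  0.161  1.587 -0.261  0.559 -0.556]
shift mm [ 0.9  1.  -2. ] turn deg [-0.19  0.14  0.02]
```

>>> send_rows(moves=[0.001,0.001,-0.002,-0.2,0.1,0,0.001,0.001,-0.002,-0.2,0.1,0,0.001,0.001,-0.002,-0.2,0.1,0,0.001,0.001,-0.002,-0.2,0.1,0,0.001,0.001,-0.002,-0.2,0.1,0], claw=1, grip_force=35)

```text
clock: 18.33
tool_pos: [0.575, -0.3234, 0.054]
eef_rot: [0.985, 0.173, 0.0, 0.001]
contact_force: [0.5, 0.5, 5.1]
opening: 0.408
```

>>> send_rows(moves=[0,0,0,0,0,0,0,0,0,0,0,0,0,0,-0.005,0,0,0,0,0,-0.012,0,0,0,0,0,-0.02,0,0,0])

```text
clock: 18.75
tool_pos: [0.5744, -0.3229, 0.0739]
eef_rot: [0.985, 0.173, -0.0, 0.0]
contact_force: [0.5, -0.2, -3.4]
opening: 0.409
```

```bash
python3 - <<'E'
from h import *
st();toolrow([.5743,-.3229,.053+.075],down(199.9))
p=imaging.snapshot('wrist'); save(p,'w14')
E
```

```text
t 18.75 pos [ 0.5744 -0.3229  0.0739] q [ 9.849e-01  1.730e-01 -3.000e-04  3.000e-04] F [ 0.5 -0.2 -3.4] op 0.409
R
 [[ 9.401e-01  3.408e-01 -4.000e-04]
 [ 3.408e-01 -9.401e-01 -7.000e-04]
 [-7.000e-04  5.000e-04 -1.000e+00]] j [ 0.353  0.987  0.171  1.585 -0.256  0.591 -0.561]
shift mm [ -0.2   0.  -54.1] turn deg [0.03 0.04 0.03]
```

View pics/w14.png

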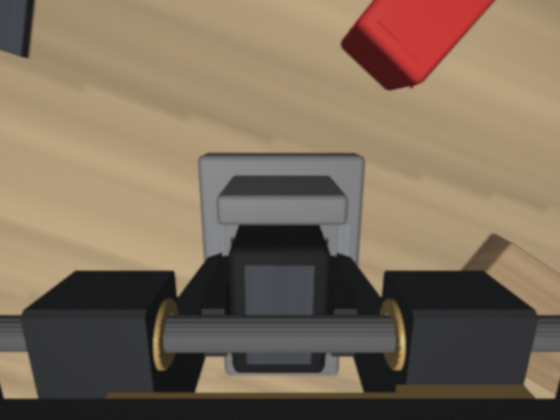

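>>> send_rows(moves=[0,0,-0.025,0,0,0,0,0,-0.05,0,0,0,0,0,-0.055,0,0,0,-0.035,0,-0.055,0,0,0,-0.07,0,-0.055,0,0,0])

```text
clock: 19.22
tool_pos: [0.5119, -0.3458, 0.1312]
eef_rot: [0.984, 0.176, 0.003, 0.002]
contact_force: [-1.6, -1.3, -4.8]
opening: 0.405
```

```bash
python3 - <<'E'
from h import *
st();toolrow([.4662,-.362,.037],down(199.9))
p=imaging.snapshot('scene'); save(p,'s15')
p=imaging.snapshot('wrist'); save(p,'w15')
E
```

```text
t 19.22 pos [ 0.5119 -0.3458  0.1312] q [0.9844 0.1756 0.003  0.002 ] F [-1.6 -1.3 -4.8] op 0.405
R
 [[ 0.9383  0.3458  0.0067]
 [ 0.3458 -0.9383 -0.0029]
 [ 0.0053  0.005  -1.    ]] j [ 0.427  0.859  0.168  1.711 -0.233  0.584 -0.486]
shift mm [-48.9  -1.1  94. ] turn deg [ 0.29 -0.3   0.33]
```

View pics/s15.png

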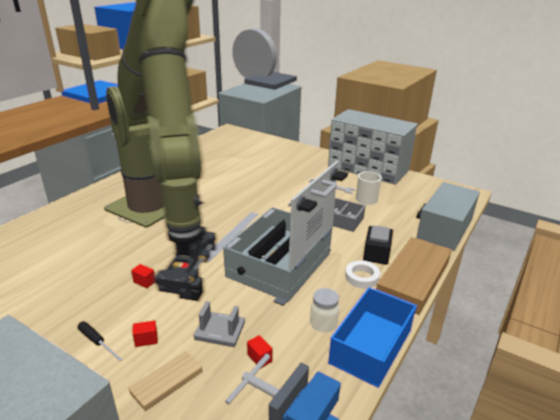

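View pics/w15.png

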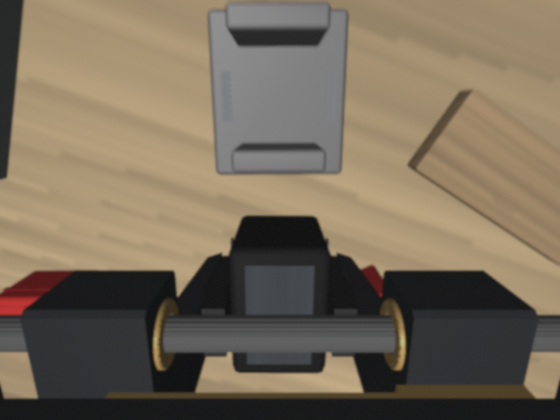

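>>> send_rows(moves=[-0.025,-0.0005,0.02,0.3,-0.3,0,-0.048,-0.001,0.045,0.3,-0.3,0,-0.049,-0.001,0.065,0.3,-0.3,0,-0.049,-0.001,0.08,0.3,-0.3,0,-0.049,-0.001,0.09,0.3,-0.3,0])

```text
clock: 19.73
tool_pos: [0.4527, -0.3669, 0.0389]
eef_rot: [0.986, 0.168, -0.007, -0.002]
contact_force: [-0.2, 0.4, -5.1]
opening: 0.402
```

```bash
python3 - <<'E'
from h import *
st();toolrow([.4662,-.362,.036],down(199.9))
E
```

```text
t 19.73 pos [ 0.4527 -0.3669  0.0389] q [ 0.9857  0.1681 -0.0074 -0.0016] F [-0.2  0.4 -5.1] op 0.402
R
 [[ 9.434e-01  3.313e-01 -1.520e-02]
 [ 3.314e-01 -9.435e-01  6.000e-04]
 [-1.420e-02 -5.600e-03 -9.999e-01]] j [ 0.533  0.98   0.113  1.82  -0.241  0.367 -0.41 ]
shift mm [14.4 -0.2  2.7] turn deg [-0.32  0.81 -0.55]
```

>>> send_rows(moves=[0.006,0,0,-0.3,0.8,-0.5,0.006,0,0,-0.3,0.8,-0.5,0.006,0,0.001,-0.3,0.8,-0.5,0.006,0,0.002,-0.3,0.8,-0.5,0.006,0,0.002,-0.3,0.8,-0.5])

```text
clock: 20.15
tool_pos: [0.4589, -0.3652, 0.0375]
eef_rot: [0.985, 0.173, 0.0, 0.0]
contact_force: [-0.4, 0.0, -4.7]
opening: 0.409
```

```bash
python3 - <<'E'
from h import *
st();toolrow([.4662,-.362,.036],down(199.9))
E
```

```text
t 20.15 pos [ 0.4589 -0.3652  0.0375] q [9.850e-01 1.725e-01 3.000e-04 4.000e-04] F [-0.4  0.  -4.7] op 0.409
R
 [[ 9.405e-01  3.399e-01  7.000e-04]
 [ 3.399e-01 -9.405e-01 -6.000e-04]
 [ 5.000e-04  8.000e-04 -1.000e+00]] j [ 0.537  0.981  0.1    1.82  -0.243  0.351 -0.403]
shift mm [ 8.  -0.5  1.5] turn deg [ 0.05 -0.03 -0.03]
```

>>> send_rows(moves=[0,0,0.001,0,0,0,0,0,0.002,0,0,0,0,0,0.003,0,0,0,0,0,0.003,0,0,0,0,0,0.003,0,0,0])

```text
clock: 20.57
tool_pos: [0.4593, -0.3655, 0.0359]
eef_rot: [0.985, 0.173, 0.001, 0.001]
contact_force: [-1.8, 1.9, 6.6]
opening: 0.406
```

>>> send_rows(moves=[0,0,0,0,0,0,0,0,0,0,0,0,0,0,0,0,0,0,0,0,-0.02,0,0,0,0,0,-0.055,0,0,0], claw=-0.1)

```text
clock: 20.98
tool_pos: [0.4574, -0.3639, 0.0885]
eef_rot: [0.985, 0.173, -0.001, -0.002]
contact_force: [0.4, -0.0, 0.8]
opening: 0.55
```

>>> send_rows(moves=[0,0,-0.03,0,0,-7.1,0,0,-0.05,0,0,-14.2,0,0,-0.05,0,0,-21.3,0,0,-0.05,0,0,-28.4,0,0,-0.05,0,0,-35.5], claw=-0.5)

```text
clock: 21.4
tool_pos: [0.4578, -0.3643, 0.1392]
eef_rot: [0.884, 0.467, -0.001, -0.001]
contact_force: [-0.2, 0.9, -0.3]
opening: 0.749
```

>>> send_rows(moves=[0,0,0,0,0,-7.1,0,0,0,0,0,-14.2,0,0,0,0,0,-21.3,0,0,0,0,0,-28.4,0,0,0,0,0,-35.5])

```text
clock: 21.82
tool_pos: [0.4577, -0.3645, 0.1392]
eef_rot: [0.698, 0.716, -0.0, -0.001]
contact_force: [-0.8, 0.6, 0.6]
opening: 0.751
```

```bash
python3 - <<'E'
from h import *
st();toolrow([.459,-.3653,.13],down(289.9))
p=imaging.snapshot('wrist'); save(p,'w16'); bar(p,(.459,-.365),.035,.06,.05)
E
```

```text
t 21.82 pos [ 0.4577 -0.3645  0.1392] q [ 6.977e-01  7.164e-01 -3.000e-04 -1.400e-03] F [-0.8  0.6  0.6] op 0.751
R
 [[-0.0266  0.9996 -0.0024]
 [ 0.9996  0.0266  0.0015]
 [ 0.0016 -0.0023 -1.    ]] j [ 0.695  0.81  -0.176  1.789  0.239  0.566  0.397]
shift mm [-0.8  1.3  9.2] turn deg [ -0.12  -0.11 -18.38]
bar n 4534 ctr [ 463.6 -379.4] size [52.  67.7] yaw from x -70.3 z [0.0409 0.045  0.0463]
```

View pics/w16.png

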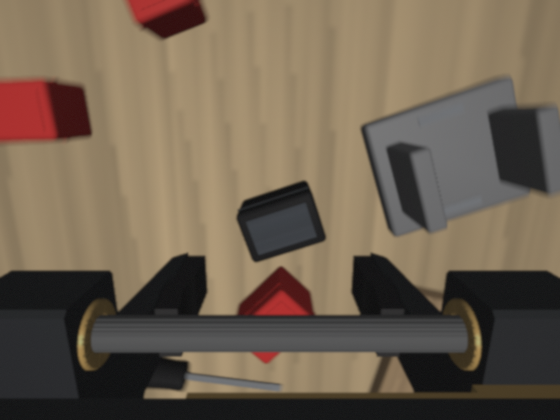

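```bash
cat >> h.py <<'E'
def bat(p,c,zmin=.035,zmax=.06,rad=.05):
    q=dict(p); I=p['image'].astype(int); red=(I[...,0]-I[...,1])>40; q['depth']=np.where(red,0,p['depth']); bar(q,c,zmin,zmax,rad)
E
python3 - <<'E'
from h import *
p=imaging.snapshot('wrist'); bat(p,(.459,-.363))
E
```

```text
bar n 4333 ctr [ 458.3 -364.6] size [52.1 36.7] yaw from x 19.8 z [0.0422 0.0451 0.0463]
```

>>> send_rows(moves=[0,0,0,0,0,-7,0,0,0,0,0,-14,0,0,0,0,0,-18.5,0,0,0,0,0,-18.5,0,0,0,0,0,-18.5])

```text
clock: 22.33
tool_pos: [0.4575, -0.3646, 0.1391]
eef_rot: [0.578, 0.816, 0.0, -0.002]
contact_force: [-0.5, -0.2, -0.0]
opening: 0.747
```

```bash
python3 - <<'E'
from h import *
p=imaging.snapshot('wrist'); save(p,'w17');bat(p,(.459,-.363))
st();toolrow([.459,-.3653,.038],down(289.9))
E
```

```text
bar n 4336 ctr [ 458.1 -364.4] size [52.  35.8] yaw from x 19.3 z [0.042  0.0451 0.0463]
t 22.38 pos [ 0.4576 -0.3646  0.1391] q [ 5.776e-01  8.163e-01  2.000e-04 -1.500e-03] F [0.3 0.7 0.4] op 0.747
R
 [[-0.3327  0.943  -0.0022]
 [ 0.943   0.3327  0.0022]
 [ 0.0028 -0.0014 -1.    ]] j [ 0.744  0.816 -0.261  1.787  0.345  0.587  0.612]
shift mm [ -1.4   1.3 101.1] turn deg [-0.08 -0.16 -0.47]
```

>>> send_rows(moves=[0,0.0007,0.02,0,-0.1,-0.2,0,0.0007,0.05,0,-0.1,-0.2,0,0.0007,0.08,0,-0.1,-0.2,0,0.0007,0.097,0,-0.1,-0.2,0,0.0007,0.1,0,-0.1,-0.2])

```text
clock: 22.8
tool_pos: [0.4564, -0.3629, 0.0361]
eef_rot: [0.577, 0.817, -0.001, -0.004]
contact_force: [-0.4, -0.2, -0.1]
opening: 0.753
```

```bash
python3 - <<'E'
from h import *
st();toolrow([.4583,-.3645,.039],down(289.6))
E
```

```text
t 22.8 pos [ 0.4564 -0.3629  0.0361] q [ 5.770e-01  8.167e-01 -6.000e-04 -3.500e-03] F [-0.4 -0.2 -0.1] op 0.753
R
 [[-0.334   0.9425 -0.0065]
 [ 0.9425  0.3341  0.0031]
 [ 0.0051 -0.0051 -1.    ]] j [ 0.695  0.98  -0.18   1.815  0.404  0.391  0.557]
shift mm [-2.2  1.3 -2.9] turn deg [-0.29 -0.29 -0.09]
```

>>> send_rows(moves=[-0.002,0.001,-0.003,-0.3,-0.3,0,-0.002,0.001,-0.003,-0.3,-0.3,0,-0.002,0.001,-0.003,-0.3,-0.3,0,-0.002,0.001,-0.003,-0.3,-0.3,0,-0.002,0.001,-0.003,-0.3,-0.3,0], claw=1, grip_force=35)

```text
clock: 23.22
tool_pos: [0.4586, -0.3649, 0.0402]
eef_rot: [0.577, 0.817, 0.0, 0.001]
contact_force: [0.3, -0.6, 2.6]
opening: 0.587
```

>>> send_rows(moves=[0,0,0,0,0,0,0,0,0,0,0,0,0,0,-0.005,0,0,0,0,0,-0.015,0,0,0,0,0,-0.03,0,0,0])

```text
clock: 23.63
tool_pos: [0.4576, -0.3643, 0.07]
eef_rot: [0.577, 0.817, -0.0, -0.0]
contact_force: [-0.2, -0.1, -4.0]
opening: 0.588
```

```bash
python3 - <<'E'
from h import *
st()
p=imaging.snapshot('wrist'); save(p,'w18');bat(p,(.459,-.363),.05,.1)
toolrow([.538,-.0297,.22],down(362.45))
E
```

```text
t 23.63 pos [ 0.4576 -0.3643  0.07  ] q [ 5.772e-01  8.166e-01 -1.000e-04 -3.000e-04] F [-0.2 -0.1 -4. ] op 0.588
R
 [[-3.336e-01  9.427e-01 -5.000e-04]
 [ 9.427e-01  3.336e-01  2.000e-04]
 [ 4.000e-04 -4.000e-04 -1.000e+00]] j [ 0.712  0.924 -0.207  1.813  0.39   0.446  0.571]
bar n 15688 ctr [ 455.9 -360.3] size [86.1 29.6] yaw from x 19.7 z [0.0554 0.0748 0.0917]
shift mm [ 289.8  186.5 -147.3] turn deg [-1.000e-02  3.000e-01 -7.298e+01]
```

View pics/w18.png

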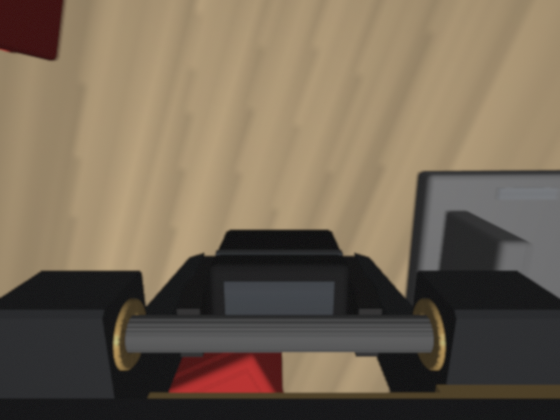

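>>> send_rows(moves=[0,0,-0.035,0,0,-7,0,0,-0.07,0,0,-14,0,0,-0.1,0,0,-21,0,0,-0.13,0,0,-28,0,0,-0.147,0,0,-35])

```text
clock: 24.1
tool_pos: [0.4594, -0.3657, 0.2242]
eef_rot: [0.302, 0.953, -0.002, 0.004]
contact_force: [0.8, -0.9, -3.3]
opening: 0.587
```

```bash
python3 - <<'E'
from h import *
st()
toolrow([.50,-.16,.22],down(362.45)); toolrow([.538,-.0297,.22],down(362.45))
E
```

```text
t 24.1 pos [ 0.4594 -0.3657  0.2242] q [ 0.3024  0.9532 -0.0018  0.0045] F [ 0.8 -0.9 -3.3] op 0.587
R
 [[-8.170e-01  5.766e-01  7.500e-03]
 [ 5.765e-01  8.171e-01 -6.100e-03]
 [-9.600e-03 -7.000e-04 -1.000e+00]] j [ 0.885  0.722 -0.508  1.723  0.463  0.809  1.116]
shift mm [ 85.5 191.5   3.3] turn deg [ -0.22   0.52 -37.66]
shift mm [129.6 319.9   2.7] turn deg [ -0.22   0.52 -37.66]
```

>>> send_rows(moves=[0.015,0.036,0,0,0.3,-7,0.03,0.07,0,0,0.5,-14,0.045,0.105,0.003,-0.2,0.5,-21,0.06,0.14,0.003,-0.2,0.5,-28,0.075,0.175,0.003,-0.2,0.5,-35])

```text
clock: 24.52
tool_pos: [0.4986, -0.1784, 0.2207]
eef_rot: [-0.001, 1.0, -0.001, 0.0]
contact_force: [1.0, 0.4, -4.3]
opening: 0.584
```

```bash
python3 - <<'E'
from h import *
st()
toolrow([.538,-.0297,.22],down(362.45))
E
```

```text
t 24.52 pos [ 0.4986 -0.1784  0.2207] q [-7.e-04  1.e+00 -6.e-04  1.e-04] F [ 1.   0.4 -4.3] op 0.584
R
 [[-1.0e+00 -1.3e-03  2.0e-04]
 [-1.3e-03  1.0e+00 -1.2e-03]
 [-2.0e-04 -1.2e-03 -1.0e+00]] j [ 0.646  0.692 -0.65   1.885  0.593  0.766  1.237]
shift mm [-39.6 148.7   0.5] turn deg [-0.07  0.01 -2.37]
```

>>> send_rows(moves=[-0.012,0.035,0,0,0,-2.4,-0.024,0.07,0,0,0,-2.4,-0.034,0.105,0,0,0,-2.4,-0.0396,0.135,0,0,0,-2.4,-0.0396,0.1487,0,0,0,-2.4])

```text
clock: 24.93
tool_pos: [0.5393, -0.0237, 0.2215]
eef_rot: [-0.025, 1.0, 0.001, 0.002]
contact_force: [0.5, 1.2, -3.5]
opening: 0.586
```

>>> send_rows(moves=[0,0,0,0,0,0,0,0,0,0,0,0,0,0,0,0,0,0,0,0,0,0,0,0,0,0,0,0,0,0])

```text
clock: 25.35
tool_pos: [0.539, -0.026, 0.2213]
eef_rot: [-0.023, 1.0, 0.001, 0.001]
contact_force: [-0.4, 0.2, -5.1]
opening: 0.587
```

```bash
python3 - <<'E'
from h import *
st()
toolrow([.538,-.0297,.15],down(362.45))
p=imaging.snapshot('wrist'); save(p,'w19'); np.save('w19.npy',p,allow_pickle=True)
p=imaging.snapshot('scene'); save(p,'s19'); panel(p)
E
```

```text
t 25.35 pos [ 0.539  -0.026   0.2213] q [-2.290e-02  9.997e-01  7.000e-04  1.400e-03] F [-0.4  0.2 -5.1] op 0.587
R
 [[-0.9989 -0.0458  0.0028]
 [-0.0458  0.9989  0.0016]
 [-0.0028  0.0014 -1.    ]] j [ 0.346  0.7   -0.642  1.858  0.581  0.777  1.006]
shift mm [ 1.4 -3.8 71.3] turn deg [0.08 0.16 0.18]
panel n 1393 normal [0.999 0.043 0.004] angle rad 1.567
```

View pics/w19.png

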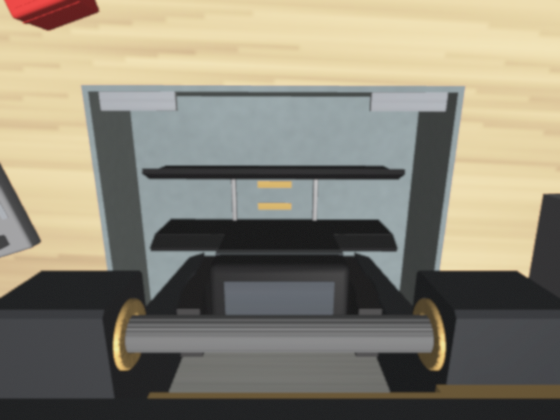

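View pics/s19.png

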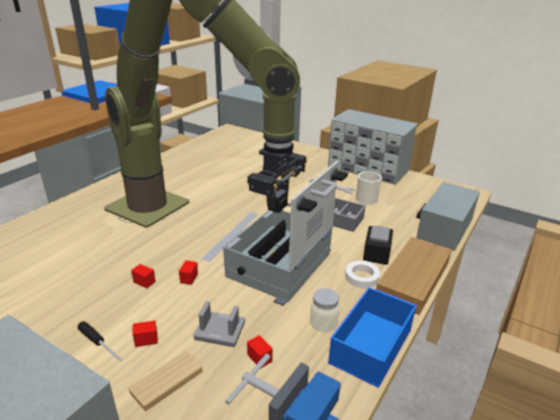

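```bash
python3 - <<'E'
from h import *
p=np.load('w19.npy',allow_pickle=True).item()
C=cloud(p)
for u in (250,275,300):
    print(u,[(v,*np.round(C[v,u]*1e3).astype(int)) for v in range(164,254,3)])
g=p['image'].mean(2)
for v in (192,208):
  for lo,hi in ((225,245),(305,325)):
    s=g[v,lo:hi]; k=lo+np.argmax(s); P=onz(p,k,v,.04); print('rib',v,k,np.round(P*1e3,1))
for u,v in ((274,184),(274,206)): print(np.round(onz(p,u,v,.036)*1e3,1))
E
```

```text
250 [(164, np.int64(512), np.int64(-52), np.int64(34)), (167, np.int64(513), np.int64(-51), np.int64(49)), (170, np.int64(509), np.int64(-47), np.int64(90)), (173, np.int64(510), np.int64(-47), np.int64(92)), (176, np.int64(514), np.int64(-48), np.int64(85)), (179, np.int64(517), np.int64(-48), np.int64(78)), (182, np.int64(528), np.int64(-51), np.int64(36)), (185, np.int64(531), np.int64(-51), np.int64(35)), (188, np.int64(533), np.int64(-51), np.int64(36)), (191, np.int64(536), np.int64(-51), np.int64(36)), (194, np.int64(539), np.int64(-51), np.int64(34)), (197, np.int64(541), np.int64(-51), np.int64(36)), (200, np.int64(544), np.int64(-51), np.int64(36)), (203, np.int64(547), np.int64(-51), np.int64(34)), (206, np.int64(550), np.int64(-51), np.int64(35)), (209, np.int64(553), np.int64(-51), np.int64(35)), (212, np.int64(556), np.int64(-51), np.int64(34)), (215, np.int64(558), np.int64(-50), np.int64(36)), (218, np.int64(562), np.int64(-50), np.int64(34)), (221, np.int64(561), np.int64(-50), np.int64(44)), (224, np.int64(561), np.int64(-49), np.int64(53)), (227, np.int64(562), np.
[... 2978 characters left out ...]
, np.int64(44)), (224, np.int64(559), np.int64(-6), np.int64(53)), (227, np.int64(560), np.int64(-6), np.int64(60)), (230, np.int64(521), np.int64(-16), np.int64(186)), (233, np.int64(520), np.int64(-17), np.int64(191)), (236, np.int64(521), np.int64(-17), np.int64(195)), (239, np.int64(521), np.int64(-17), np.int64(199)), (242, np.int64(521), np.int64(-17), np.int64(202)), (245, np.int64(521), np.int64(-17), np.int64(205)), (248, np.int64(521), np.int64(-18), np.int64(209)), (251, np.int64(521), np.int64(-18), np.int64(213))]
rib 192 233 [536.7 -65.6  40. ]
rib 192 315 [533.3   6.5  40. ]
rib 208 234 [551.2 -64.6  40. ]
rib 208 315 [547.9   7.6  40. ]
[528.6 -29.9  36. ]
[548.8 -29.   36. ]
```

>>> send_rows(moves=[0.0004,-0.0035,0.015,0,0.2,0.2,0.0004,-0.0035,0.035,0,0.2,0.2,0.0004,-0.0035,0.055,0,0.2,0.2,0.0004,-0.0035,0.07,0,0.2,0.2,0.0004,-0.0035,0.08,0,0.2,0.2])

```text
clock: 25.87
tool_pos: [0.5385, -0.0294, 0.1399]
eef_rot: [-0.021, 1.0, 0.001, -0.001]
contact_force: [-0.2, -0.4, -3.3]
opening: 0.587
```

```bash
python3 - <<'E'
from h import *
st()
toolrow([.5386,-.0295,.076],down(362.45))
p=imaging.snapshot('wrist'); save(p,'w20')
C=cloud(p)
for u in (250,275,300): print(u,[tuple(np.round(C[v,u]*1e3).astype(int).tolist()) for v in range(160,254,4)])
E
```

```text
t 25.87 pos [ 0.5385 -0.0294  0.1399] q [-2.110e-02  9.998e-01  9.000e-04 -1.100e-03] F [-0.2 -0.4 -3.3] op 0.587
R
 [[-0.9991 -0.0421 -0.0023]
 [-0.0421  0.9991  0.0018]
 [ 0.0022  0.0019 -1.    ]] j [ 0.287  0.814 -0.538  1.917  0.704  0.609  0.903]
shift mm [-0.2 -0.2 63.9] turn deg [ 0.11 -0.13 -0.04]
250 [(497, -49, 35), (500, -49, 35), (502, -49, 35), (505, -49, 36), (507, -49, 35), (510, -49, 36), (512, -49, 36), (512, -48, 49), (512, -47, 61), (508, -44, 90), (510, -44, 91), (513, -45, 86), (529, -48, 35), (532, -48, 34), (534, -48, 35), (537, -48, 35), (540, -48, 34), (543, -48, 35), (522, -43, 106), (521, -42, 113), (521, -42, 119), (521, -42, 123), (521, -41, 128), (521, -41, 132)]
275 [(496, -33, 35), (499, -33, 35), (501, -33, 36), (504, -33, 36), (507, -32, 35), (509, -32, 34), (512, -32, 36), (512, -32, 50), (512, -32, 60), (508, -32, 90), (509, -32, 91), (512, -32, 87), (528, -32, 36), (531, -32, 35), (534, -31, 35), (536, -31, 35), (540, -31, 34), (542, -31, 36), (521, -31, 107), (520, -31, 113), (521, -31, 118), (520, -31, 124), (521, -31, 127), (520, -31, 134)]
300 [(496, -17, 34), (498, -17, 35), (501, -17, 35), (503, -16, 36), (506, -16, 34), (508, -16, 36), (511, -16, 35), (511, -17, 49), (511, -18, 62), (507, -19, 89), (509, -20, 92), (512, -19, 85), (527, -15, 35), (530, -15, 35), (533, -15, 35), (536, -14, 34), (539, -14, 34), (542, -14, 34), (520, -20, 107), (520, -20, 114), (521, -20, 117), (521, -21, 122), (520, -21, 128), (520, -21, 132)]
```

View pics/w20.png

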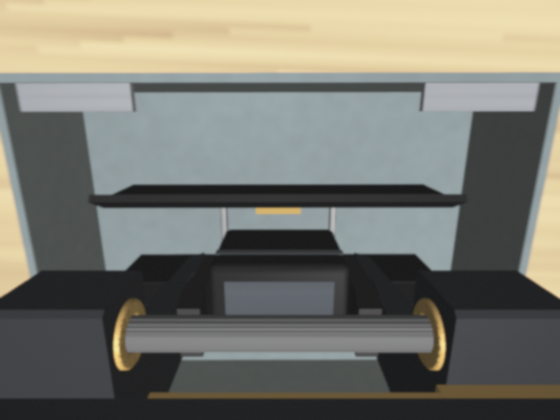

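>>> send_rows(moves=[0,0,0.008,0.1,-0.1,0,0,0,0.016,0.1,-0.1,0,0,0,0.024,0.1,-0.1,0,0,0,0.032,0.1,-0.1,0,0,0,0.038,0.1,-0.1,0])

```text
clock: 26.33
tool_pos: [0.5378, -0.0292, 0.1001]
eef_rot: [-0.021, 1.0, 0.0, -0.001]
contact_force: [0.9, -0.4, -4.6]
opening: 0.586
```

```bash
python3 - <<'E'
from h import *
st()
toolrow([.5386,-.0295,.075],down(362.45))
E
```

```text
t 26.33 pos [ 0.5378 -0.0292  0.1001] q [-2.120e-02  9.998e-01  1.000e-04 -1.100e-03] F [ 0.9 -0.4 -4.6] op 0.586
R
 [[-9.991e-01 -4.250e-02 -2.300e-03]
 [-4.250e-02  9.991e-01  1.000e-04]
 [ 2.300e-03  2.000e-04 -1.000e+00]] j [ 0.248  0.872 -0.473  1.937  0.771  0.523  0.843]
shift mm [-0.8 -0.3 25.1] turn deg [ 0.01 -0.13 -0.02]
```

>>> send_rows(moves=[-0.0008,0,0.005,0,-0.1,0,-0.0008,0,0.01,0,-0.1,0,-0.0008,0,0.015,0,-0.1,0,-0.0008,0,0.019,0,-0.1,0,-0.0008,0,0.022,0,-0.1,0])

```text
clock: 26.75
tool_pos: [0.5385, -0.0292, 0.0776]
eef_rot: [-0.021, 1.0, 0.0, -0.0]
contact_force: [0.3, 0.2, -4.1]
opening: 0.582
```

```bash
python3 - <<'E'
from h import *
st()
toolrow([.5386,-.0295,.075],down(362.45))
E
```

```text
t 26.75 pos [ 0.5385 -0.0292  0.0776] q [-2.120e-02  9.998e-01  1.000e-04 -3.000e-04] F [ 0.3  0.2 -4.1] op 0.582
R
 [[-9.991e-01 -4.250e-02 -7.000e-04]
 [-4.250e-02  9.991e-01  2.000e-04]
 [ 7.000e-04  2.000e-04 -1.000e+00]] j [ 0.224  0.906 -0.433  1.943  0.808  0.474  0.81 ]
shift mm [-0.1 -0.3  2.6] turn deg [ 0.01 -0.04 -0.01]
```

>>> send_rows(moves=[0,0,0.001,0,0,0,0,0,0.002,0,0,0,0,0,0.003,0,0,0,0,0,0.0035,0,0,0,0,0,0.0035,0,0,0])

```text
clock: 27.17
tool_pos: [0.5385, -0.0291, 0.0752]
eef_rot: [-0.021, 1.0, -0.0, 0.0]
contact_force: [-2.2, -0.0, 5.4]
opening: 0.59
```

>>> send_rows(moves=[0,0,0,0,0,0,0,0,0,0,0,0,0,0,0,0,0,0,0,0,0,0,0,0,0,0,0,0,0,0], claw=-0.4)

```text
clock: 27.58
tool_pos: [0.5388, -0.0291, 0.0753]
eef_rot: [-0.021, 1.0, -0.0, 0.0]
contact_force: [1.3, 0.5, 0.1]
opening: 0.7
```

>>> send_rows(moves=[0,0,-0.006,0,0,0,0,0,-0.02,0,0,0,0,0,-0.045,0,0,0,0,0,-0.08,0,0,0,0,0,-0.12,0,0,0])

```text
clock: 28.0
tool_pos: [0.5375, -0.0291, 0.1957]
eef_rot: [-0.022, 1.0, 0.0, -0.002]
contact_force: [1.0, -0.3, 0.2]
opening: 0.699
```

>>> send_rows(moves=[-0.02,0,-0.03,0,0,0,-0.02,0,-0.06,0,0,0,0,0,-0.1,0,0,0,0.04,0,-0.13,0,0,0,0.06,0,-0.15,0,0,0])

```text
clock: 28.42
tool_pos: [0.4767, -0.0313, 0.3475]
eef_rot: [-0.022, 1.0, 0.0, -0.001]
contact_force: [-0.1, -0.0, 1.1]
opening: 0.702
```

```bash
python3 - <<'E'
from h import *
st()
p=imaging.snapshot('wrist'); save(p,'w21')
p=imaging.snapshot('scene'); save(p,'s21'); panel(p)
E
```

```text
t 28.42 pos [ 0.4767 -0.0313  0.3475] q [-2.180e-02  9.998e-01  1.000e-04 -1.500e-03] F [-0.1 -0.   1.1] op 0.702
R
 [[-9.990e-01 -4.360e-02 -3.000e-03]
 [-4.360e-02  9.991e-01  2.000e-04]
 [ 3.000e-03  3.000e-04 -1.000e+00]] j [ 0.485  0.468 -0.782  1.856  0.391  0.981  1.148]
panel n 1386 normal [0.999 0.043 0.004] angle rad 1.566
```

View pics/w21.png

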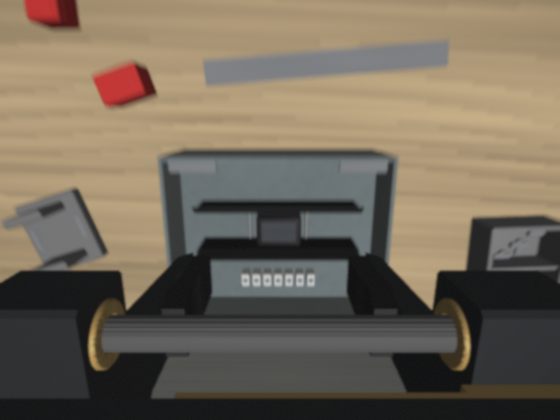

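View pics/s21.png

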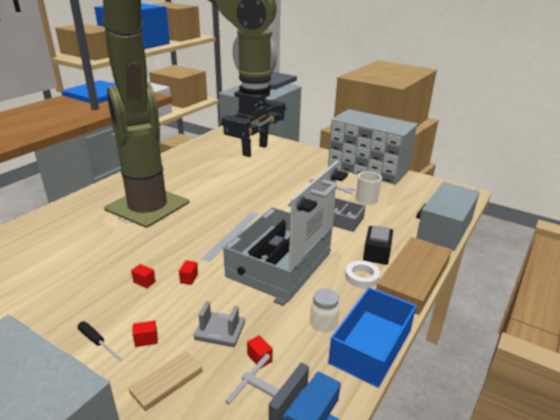

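```bash
python3 - <<'E'
from h import *
p=imaging.snapshot('wrist'); C=cloud(p)
v,u=np.mgrid[:420,:560]; m=(u>245)&(u<315)&(v>205)&(v<250)&(C[...,2]>.074)&(C[...,2]<.084)&(C[...,0]>.518)&(C[...,0]<.56)
rc=cv2.minAreaRect((C[m][:,:2]*1000).astype(np.float32)); print(m.sum(),rc,np.percentile(C[m][:,2],[5,50,95]))
Q=C[m];A=np.c_[Q[:,:2],np.ones(len(Q))]; print('slope',np.linalg.lstsq(A,Q[:,2],rcond=None)[0][:2])
g=p['image'].mean(2)[230]; print(g[240:320].astype(int))
p=imaging.snapshot('scene'); a=p['image'][150:300,210:370,::-1]; cv2.imwrite('pics/s22.png',cv2.resize(a,None,fx=4,fy=4,interpolation=cv2.INTER_CUBIC))
# wing orientation: points off the panel's far face
C=cloud(p); n=np.array([.999,.043,.0]); d=(C-np.array([.6485,-.0245,.2]))@n
for nm,lo,hi in(('L',.02,.11),('R',-.17,-.09)):
    k=(d>.012)&(d<.045)&(C[...,2]>.2)&(C[...,2]<.32)&(C[...,1]>lo)&(C[...,1]<hi); P=C[k]
    if len(P): print(nm,k.sum(),'y span',np.round(np.percentile(P[:,1],[1,99])*1e3),'z span',np.round(np.percentile(P[:,2],[1,99])*1e3),np.round(np.percentile(d[k],[1,99])*1e3))
E
```

```text
1313 ((539.793212890625, -20.122802734375), (40.60895538330078, 68.40257263183594), 1.3539587259292603) [0.0772199  0.07999144 0.08139204]
slope [-3.83855244e-05 -9.81507924e-03]
[112 111 112 112 112 112 113 112 113 116 122 122 113 107 110 111 104  81
  55  43  44  53  64  72  74  74  74  74  75  74  74  74  74  74  73  74
  74  75  75  74  73  75  74  75  74  74  74  74  74  74  75  75  74  74
  73  71  64  56  53  51  65  90 108 109 105 110 121 120 116 116 116 116
 116 115 114 114 114 113 114 114]
L 122 y span [43. 84.] z span [271. 283.] [13. 39.]
R 170 y span [-138.  -95.] z span [270. 283.] [12. 39.]
```

View pics/s22.png

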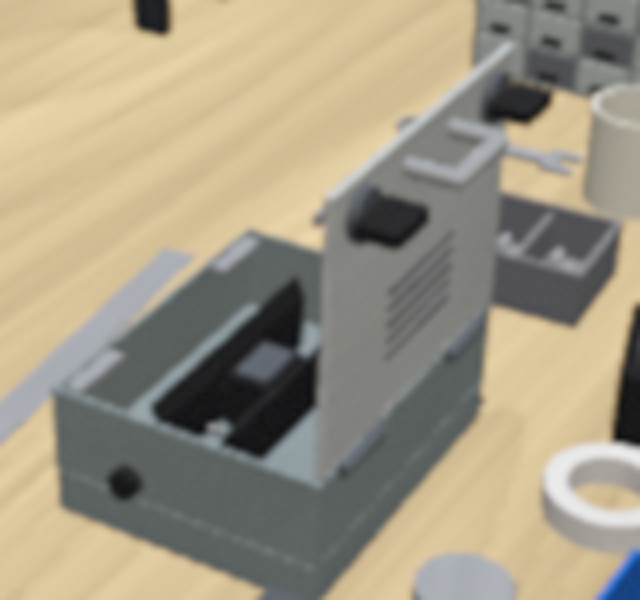

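```bash
python3 - <<'E'
from h import *
print(r.finish_job())
E
```

```text
the job is handed in; nothing more can be done
None
```

I put the battery in the bay and handed the job in at about 28.6 s of the 72 s allowed. I turned both fasteners counter-clockwise to unlocked and swung the panel up. I then took the black battery out of its charger, stood it on the clear bench to take it by its ends, and lowered it between the ribs until it touched the floor before letting go.

Last checks:
- **Panel:** measured at 1.57 rad from the scene camera.
- **Fasteners:** both bars lie parallel to the hinge, spanning about 41–43 mm along it and 12–13 mm across.
- **Battery:** its top is level at 80 mm, which matches the bay floor (35 mm) plus its height (45 mm). It sits between the ribs, centred to within 1–2 mm by eye and by the TCP position at release.
- **Other things:** I saw no other object out of place in the pictures. The arm was clear of everything when I handed in.

What disagreed or did not work:
- **Camera offset:** the top camera's y positions differed from the wrist camera's by about 5 mm. I used the wrist camera, and every grasp confirmed it.
- **Battery outline:** the last automatic fit of the battery's outline also took in the bay walls and ribs, so I did not use its centre.
- **Bench placement:** the battery came down about 8 mm past the spot I aimed for on the bench, still within the clear zone.

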